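Set a tile on the painting easel and clip it

ROBOT

A 6-joint arm with a two-finger parallel gripper is mounted at the origin on the work surface. World frame = base frame: x ahead of the robot, y to its left, z up, the work surface at z = 0. Lengths are in m, angles in rad, forces in N, time in s.
With the tool pointing down it reaches from about 0.375 to 0.9 m from the base axis. Payload 3.1 kg.
Tool frame: the origin (TCP) lies on the mounting face of the last link; the fingertips stand 182 mm ahead of it and the grasp point (between the pads) lies 164 mm ahead of it; z points along the fingers, y is the direction in which the jaws open and shut (so a half turn about z gives the same grasp; the last joint's range is limited). The gripper opens to 87 mm and grips with 3 to 60 N. Pads are 19 mm wide; open, the fingers measure 117 mm over their backs; the gripper's body (75 mm by 190 mm) begins 51 mm behind the grasp point.
Start: joints at [-1.411, 0.527, 1.433, -0, 1.181, -0.178], TCP at [0.208, -0.589, 0.405] pointing down, gripper open.
Joint ranges: [-3.08, 3.08], [-0.75, 2.2], [0.22, 2.44], [-1.43, 4.57], [0, 2.65], [-2.85, 2.85]. Speed limits (rad/s): [2.79, 2.79, 3.14, 3.14, 3.14, 3.14].

INTERFACE

Orientations are given as a unit quaternion [x, y, z, w].
In Python, from rig import robot, camera, camera_model gives the robot as it stands.
- The arm moves only by the tool drive_tool, never from a script. Its argument "plan" is a list that holds one entry, the list of rows, each a list of 6 numbers: the shift along the world's x, y, z in units of 2.5 cm (1.0 is 2.5 cm), then the turn, a rotation vector about the world's x, y, z in units of 6 degrees (1.0 is 6 degrees). A call has 1 to 8 rows; each row shifts and turns the commanded pose from where the row before left it; what a row does not reach is not made up. A row lasts 1/8 s, in which the tool goes at most 62.5 mm and 10.7 degrees, less where a joint would pass 70% of its speed; a pose out of reach is approached as far as the arm can. A call with a number of a shift or a turn outside -1 to 1 is refused whole. A call with a gripper value outside its range is refused whole. "grip" is the closure, from 0 (fully open) to 1 (shut), set as the call begins (left out, the last holds). The fingers move at their own pace and stop on an object; "force" is the grip in N (left out, the last holds). Time passes only in rows, so rows that do not move let the fingers close. It gives the time, the measured TCP pose, the force and the opening at its end, in the units of the state.
- robot.get_obs(): the state, without advancing time (a new reading comes with each control period).
- camera(name): name is "scene" or "top" or "wrist"; returns the picture (420x560x3 uint8, red, green, blue); there is no depth.
- camera_model(name): a dict with "K" (3x3 intrinsics, pixels), "world_to_cam" (4x4, takes a point from world to camera coordinates); the wrist camera has in their place "tool_from_camera" (4x4, takes a point from camera to tool coordinates, whose origin is the TCP and whose axes are the flange's). Camera axes: x right, y up, looking along -z (the intrinsics and any distortion apply to the point x, -y, -z); pixel columns grow to the right and rows downward; lengths in m; the calibration is good to about 2 mm. A picture is of the moment at which its call begins: read the wrist's pose just before it. camera_model takes no time and is no camera call.
- robot.hand_in(): hands the job in, once; it reports no verdict.
The state is a dict: "time": time; "q": joint angles; "joint_velocities": joint speeds; "joint_torque": joint torques, N m; "position": TCP position; "tool_rot": TCP orientation; "ft_force": force on the tool from outside, world axes, zero at the start; "moment": the same for the moment, N m; "grip_width": finger opening in m.
Only numpy, scipy, OpenCV 4.12 (cv2) and the standard library are available. Lean on these libraries where they do the work, as an engineer would, in place of code of your own. Each camera call takes 0.05 s, during which the arm holds its last target.

TASK

Take the white tile from the rack and set it gently (no dropping, no letting it flop back) on the easel's narrow ledge, long edge down, centred and lying flush against both sloped posts, and let go of it. Then squeeze the blue-handled spring clamp off its board and clip it from above over the tile's top edge and one of the two posts behind it, well down, so that it pinches tile and post together. Leave everything else on the table where it is.

Things in the scene. Friction and masses are not known exactly. Their poses are not given: they have to be found in the camera images.
- tile_center (a point): Centre of the white fired tile: a plate 150 mm wide (y), 110 mm high (z), 8 mm thick (x), about 0.25 kg. z points up the tile, x out of the face that looks to the robot. It starts in the rack's row farthest from the robot, leaning 25 degrees from vertical with its upper edge away from the robot. The middle of that edge is free to be grasped across the 8 mm thickness.
- tile: The white tile itself; origin at the middle of its lower long edge, axes as at its centre.
- rack: Fixed wooden tile rack, base 210 x 180 x 12 mm, origin at the middle of the underside. Two rows 80 mm apart, each a ledge about 30 mm up and two posts (48 mm left and right of the middle, 22 mm wide) on the far side of the tile, reaching 55 mm up it. White tile in the far row, terracotta one in the near row.
- easel_rest: The easel's sloped rest (fixed). Origin: middle of the corner line where ledge meets posts, 65 mm above the table. z points up the slope (35 degrees from vertical, top away from the robot), x out of the posts' face towards the robot, y along the ledge. Ledge: top at z = 0, 160 mm long, stands out 14 mm, no lip. A tile fully home has its centre at x 4, y 0, z 55 mm and its top edge at z 110 mm.
- post_left (a point): Top of the easel's +y post, middle of its face: x 0, y 48, z 104 mm in the rest's frame (same axes). The post is 22 mm wide, 8 mm thick (x from -8 to 0 mm). The space between the two posts is 74 mm wide and open. A thin strut meets the post's back about 50 mm below this point; above that the back is free.
- post_right (a point): The same on the -y post: x 0, y -48, z 104 mm in the rest's frame.
- easel: The whole easel: base 200 x 190 x 14 mm on the table, carrying the sloped rest; origin at the middle of the base's underside.
- clamp_grip (a point): Where to grip the spring clamp: between its blue handles, 30 mm above the hinge pin, 18 mm below the handle tops. z from jaws to handles, y along the pin, x from fixed to moving half. At the start it is clipped on the clip board, handles up, spanning x = -20 to about +30 mm, moving half towards the robot. Close the fingers along x, centred on this point, then lift.
- clamp: The clamp (80 g); origin on the pin, axes as at the grip point. Two plates 24 mm wide, 5 mm thick; fixed half's outer face at x -20, inner at -15 mm. Jaws reach 45 mm below the pin; an edge can enter up to 6 mm below the pin. Fully squeezed it is symmetric: handles parallel, 40 mm over the outsides, jaws parallel, 30 mm apart. Released, the moving handle splays to +x and its jaw tip pinches.
- clamp_arm (a joint): Opening of the clamp's moving half, rad: 0 = jaw tips 4 mm apart, about 0.25 = gripping 16 mm (tile and post), about 0.33 = on its board at the start, 0.55 = fully squeezed (stop). The sprung handles need about 10 N for full squeeze; a grip of 15 to 25 N holds it open.
- clip_board: Low fixed stand that holds the clamp: base 100 x 130 x 10 mm with an upright wooden board 20 mm thick (x), 115 mm long (y), top edge 55 mm above the table; origin at the middle of the underside. The clamp's fixed jaw lies on its far side; the jaws reach 30 mm below its top edge.
- jar_mid: Bystander: small blue glaze jar, 60 mm across, 75 mm tall, black lid.
- jar_left: Bystander: amber glass glaze jar, 72 mm across, 70 mm tall.
- jar_right: Bystander: green glass glaze jar, 72 mm across, 70 mm tall.
- mug: Bystander: terracotta mug, 80 mm across, 90 mm tall.
- bowl: Bystander: blue bowl, 120 mm across, 55 mm tall.
- brush: Bystander: paint brush lying flat, 170 mm long.
- spatula: Bystander: spatula lying flat, 190 mm long.
- old_tile: Bystander: terracotta-coloured tile of the same size as the white one, in the rack's near row; origin at the middle of its lower edge.
Things that resemble listed ones, but are neither listed nor needed, are in the scene too. What is shaped like the clamp but green or purple is not meant.

How it is judged:
By the outcome, as a careful person would: the job done as asked, in the order asked, and still so for the second after the job is handed in, with the robot touching nothing.
It also fails if it takes over 62 s, if anything falls off the work surface, if the arm or the gripper's body presses on something with over 40 N, if the wrist force passes 120 N, or if a joint passes its speed limit or range.

## Working session

There is one attempt and no reset: what is moved stays moved. The work goes in short steps, Python scripts to look and compute and a tool call to move; the robot and the scene stay as the last step left them, time stands still between calls to the robot, and variables do not carry over. Pictures are saved under pics/ and viewed, and the job is handed in when it is done.

Besides the shell and the picture viewer there is one more tool, called after "Call:" by a JSON object that holds its "fn" and its "kwargs", one argument or row to a line. drive_tool: Moves the arm, as the interface text tells. Shifts and turns lie within -1 to 1; 1 stands for 2.5 cm of shift or 6 degrees of turn. Its arguments: {"type":"object","properties":{"plan":{"type":"array","items":{"type":"array","items":{"type":"array","items":{"type":"number","minimum":-1,"maximum":1}}}},"grip":{"type":"number"},"force":{"type":"number"}},"required":["plan"]}

```bash
ls -la; mkdir -p pics; python3 - <<'E'
from rig import robot, camera, camera_model
import cv2, numpy as np
print(robot.get_obs())
for n in ["scene","top","wrist"]:
    im=camera(n); cv2.imwrite(f"pics/{n}0.png",im[:,:,::-1]); m=camera_model(n)
    print(n,{k:np.round(v,4).tolist() if not isinstance(v,str) else v for k,v in m.items()})
E
```

```text
total 12
drwxr-xr-x  3 agent agent 4096 Dec  7 14:18 .
drwxr-xr-x 23 root  root  4096 Dec  7 14:18 ..
drwxr-xr-x  2 agent agent 4096 Dec  7 14:18 pics
{'time': 0.0, 'q': array([-1.41050558e+00,  5.28472067e-01,  1.43391476e+00, -4.82296932e-06,
        1.18139205e+00, -1.78497323e-01]), 'joint_velocities': array([ 0.00177896,  0.00017591,  0.00135166,  0.00110691, -0.00030363,
        0.00209458]), 'joint_torque': array([ 4.94746528e-04, -4.40039492e+01, -1.76596284e+01,  6.34386158e-02,
        5.83374419e-02, -1.70218541e-04]), 'position': array([ 0.20768762, -0.58911476,  0.40376362]), 'tool_rot': array([ 9.85686361e-01,  1.68585894e-01,  7.72092597e-06, -1.09308788e-03]), 'ft_force': array([ 0.54434838,  0.19623795, -0.24712515]), 'moment': array([-0.00706958,  0.03647645,  0.02492899]), 'grip_width': 0.08685965646056963}
scene {'K': [[523.6739, 0.0, 272.025], [0.0, 523.6739, 209.65], [0.0, 0.0, 1.0]], 'world_to_cam': [[0.2224, 0.9749, -0.0076, -0.114], [-0.7311, 0.1719, 0.6602, 0.3036], [0.645, -0.1413, 0.751, -1.834], [0.0, 0.0, 0.0, 1.0]]}
top {'K': [[497.6054, 0.0, 278.6776], [0.0, 497.6054, 207.5424], [0.0, 0.0, 1.0]], 'world_to_cam': [[-0.0013, -1.0, -0.0015, 0.0257], [0.9987, -0.0014, 0.0518, -0.5276], [-0.0518, -0.0014, 0.9987, -1.5338], [0.0, 0.0, 0.0, 1.0]]}
wrist {'K': [[355.5915, 0.0, 277.7488], [0.0, 355.5915, 209.0545], [0.0, 0.0, 1.0]], 'tool_from_camera': [[0.0016, 0.9544, 0.2984, 0.082], [1.0, -0.0017, 0.0, -0.0001], [0.0005, 0.2984, -0.9545, 0.0215], [0.0, 0.0, 0.0, 1.0]]}
```

View pics/scene0.png

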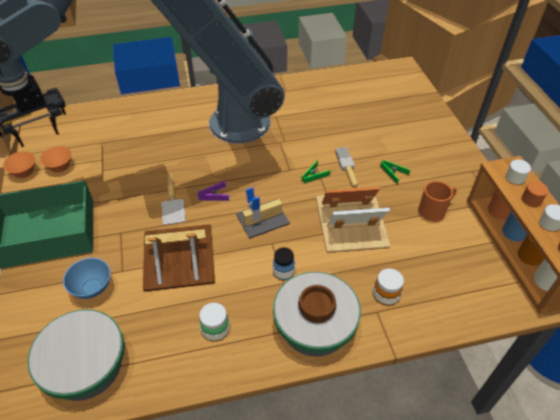

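View pics/top0.png

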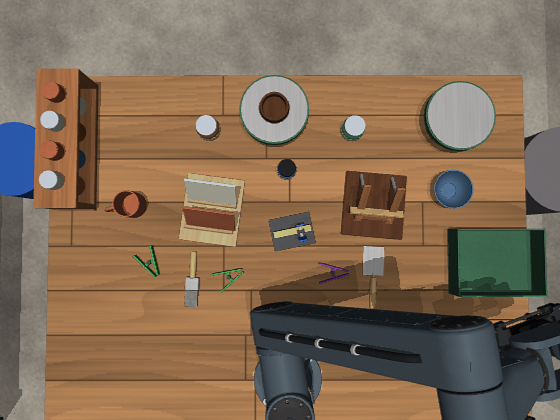

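View pics/wrist0.png

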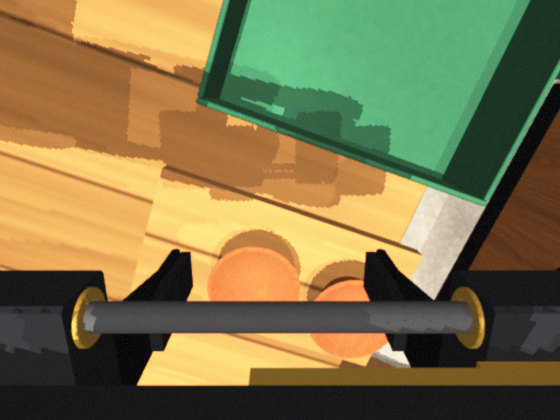

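Top view: the white tile is in the rack's far row at (210,192), with a terracotta tile in the near row at (212,218). The blue clamp is on its board at about (301,232). Look-alikes are purple at (333,271), green at (147,260) and green at (227,278). The easel is at (375,205). I'll check these in close crops.

```bash
python3 - <<'E'
import cv2
t=cv2.imread("pics/top0.png"); s=cv2.imread("pics/scene0.png")
def crop(im,x,y,w,h,n,f=5):
    cv2.imwrite(n,cv2.resize(im[y:y+h,x:x+w],None,fx=f,fy=f,interpolation=cv2.INTER_CUBIC))
crop(t,170,165,150,90,"pics/c1.png"); crop(t,330,160,90,90,"pics/c2.png",6)
crop(s,130,170,160,120,"pics/c3.png"); crop(s,300,170,110,90,"pics/c4.png",6)
E
```

```text
(no output)
```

View pics/c1.png

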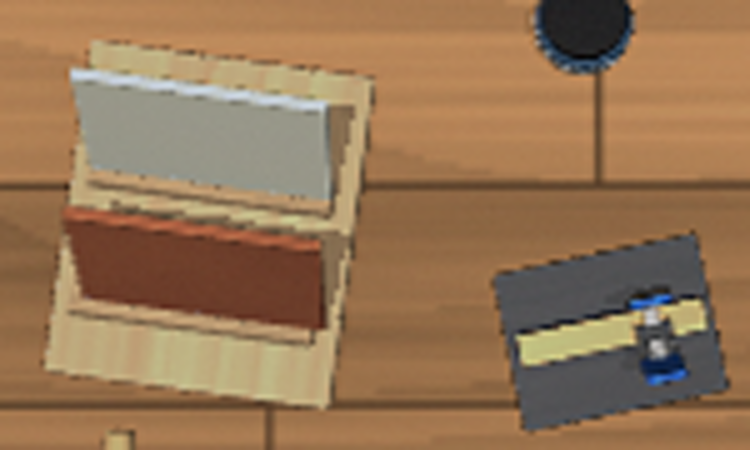

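View pics/c2.png

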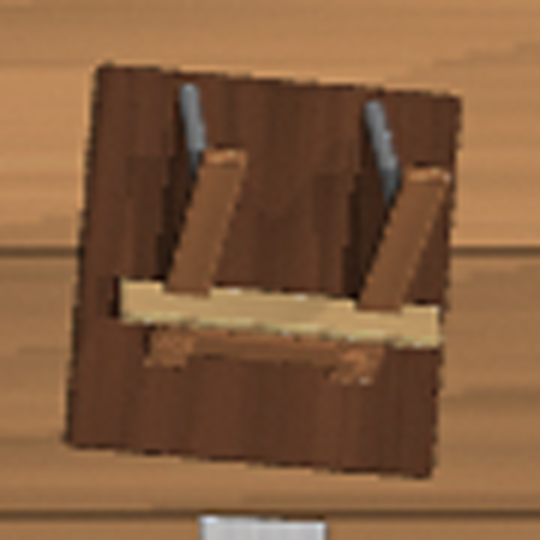

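View pics/c3.png

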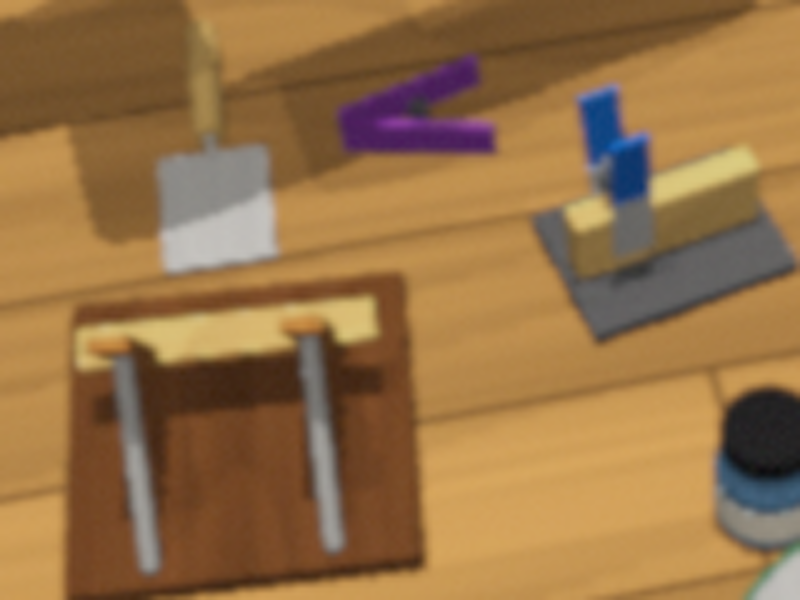

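View pics/c4.png

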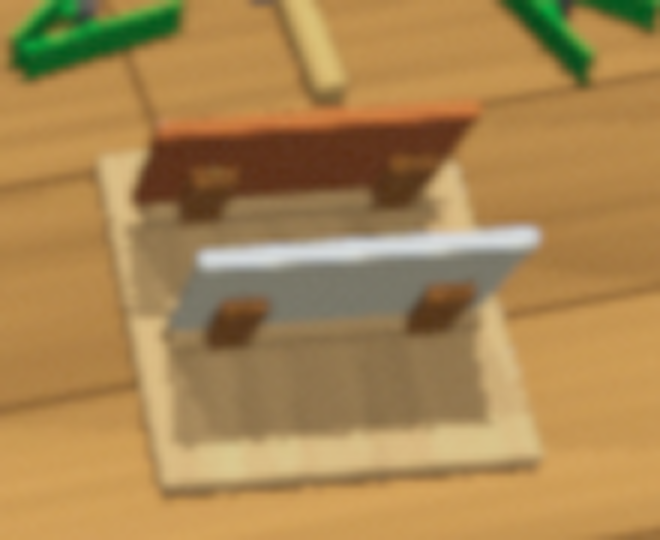

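The crops confirm the white tile in the far row, the blue-handled clamp on its board (top 301,232) and the easel. Next I'll fit poses from corner pixels in both cameras.

```bash
cat > h.py <<'E'
import numpy as np, cv2
from scipy.optimize import least_squares
from scipy.spatial.transform import Rotation as R
from rig import camera_model
CM={n:camera_model(n) for n in("scene","top","wrist")}
def wtc(n,pose=None):
    if n!="wrist": return np.array(CM[n]["world_to_cam"])
    p,q=pose; T=np.eye(4);T[:3,:3]=R.from_quat(q).as_matrix();T[:3,3]=p
    return np.linalg.inv(T@np.array(CM[n]["tool_from_camera"]))
def proj(n,P,pose=None):
    P=np.atleast_2d(P);W=wtc(n,pose);c=P@W[:3,:3].T+W[:3,3]
    c=c*[1,-1,-1];u=c@np.array(CM[n]["K"]).T
    return u[:,:2]/u[:,2:]
def uc(p,ox,oy,f): p=np.atleast_2d(p).astype(float);return (p+.5)/f-.5+[ox,oy]
def frame(x,y,yaw,z=0,lean=None):
    # ex away from robot at yaw=0, ey left. lean given: tile-type frame
    Rz=R.from_euler('z',yaw).as_matrix()
    if lean is None: M=Rz
    else:
        s,c=np.sin(lean),np.cos(lean)
        M=Rz@np.array([[-c,0,s],[0,-1,0],[s,0,c]])
    return M,np.array([x,y,z])
def fit(x0,obs,mk):
    # obs: list (cam, local pts, pixels[,pose]); mk(x)->(M,t)
    def r(x):
        M,t=mk(x);return np.concatenate([(proj(o[0],np.array(o[1])@M.T+t,*o[3:])-o[2]).ravel() for o in obs])
    s=least_squares(r,x0,x_scale=[.01]*2+[.05]*(len(x0)-2));return s.x,s.fun.reshape(-1,2)
E
python3 - <<'E'
from h import *
np.set_printoptions(precision=4,suppress=True)
T1=lambda p:uc(p,170,165,5);T2=lambda p:uc(p,330,160,6);S3=lambda p:uc(p,130,170,5);S4=lambda p:uc(p,300,170,6)
def box(a,b,h): return [[a/2,b/2,h],[a/2,-b/2,h],[-a/2,-b/2,h],[-a/2,b/2,h]]
def rep(n,x0,obs,mk):
    x,r=fit(x0,obs,mk);print(n,x,"res",r.round(1).tolist());return x
fl=lambda x:frame(x[0],x[1],x[2])
rep("rack",[.55,.1,0],[("top",box(.21,.18,.012),T1([(92,42),(374,78),(328,408),(45,368)])),
   ("scene",box(.21,.18,.012),S4([(542,460),(163,492),(98,155),(462,160)]))],fl)
rep("easel",[.55,-.2,0],[("top",box(.20,.19,.014),T2([(98,66),(462,97),(432,478),(66,445)])),
   ("scene",box(.20,.19,.014),S3([(423,562),(65,598),(75,306),(405,275)]))],fl)
rep("board",[.45,.0,0],[("top",box(.10,.13,.010),T1([(492,275),(694,233),(730,390),(526,432)]))],fl)
# tile white: local y=-left. top edge corners
rep("tile",[.6,.1,0],[("top",[[.004,-.075,.11],[.004,.075,.11],[-.004,-.075,.11]],T1([(74,79),(326,108),(72,70)])),
  ("scene",[[-.004,-.075,.11],[-.004,.075,.11]],S4([(540,242),(198,267)]))],lambda x:frame(x[0],x[1],x[2],.03,np.radians(25)))
rep("rest",[.55,-.2,0],[("top",[[0,-.059,.104],[0,-.037,.104],[0,.037,.104],[0,.059,.104],[.014,-.08,0],[.014,.08,0]],T2([(205,160),(243,163),(410,180),(447,183),(122,318),(440,343)])),
   ],lambda x:frame(x[0],x[1],x[2],.065,np.radians(35)))
rep("boardtop",[.45,0,0],[("top",[[.01,.0575,.055],[.01,-.0575,.055],[-.01,.0575,.055]],T1([(516,338),(704,299),(521,365)]))],fl)
E
```

```text
rack [ 0.5243  0.2348 -0.1486] res [[0.0, -1.7], [0.6, -0.5], [-0.4, 0.2], [-1.1, -0.3], [0.6, 1.0], [-0.6, -0.1], [0.3, 0.5], [-1.6, -3.9]]
easel [ 0.536  -0.2701 -0.0956] res [[0.0, -0.6], [0.1, -0.0], [-0.2, 0.5], [-0.3, 0.2], [0.5, -0.3], [-0.7, 0.7], [-0.3, 0.0], [0.2, -0.6]]
board [ 0.4545 -0.0154  0.2079] res [[-0.1, 0.1], [0.4, -0.2], [-0.1, -0.1], [-0.2, 0.2]]
tile [ 0.5466  0.23   -0.1265] res [[-0.9, 0.6], [0.3, 1.3], [0.1, 0.0], [-0.6, 1.1], [0.5, 1.4]]
rest [ 0.5154 -0.2686 -0.091 ] res [[-0.6, 0.2], [0.8, 0.4], [-1.1, -0.1], [0.5, 0.1], [-0.0, -0.7], [0.4, -0.0]]
boardtop [ 0.4537 -0.0155  0.1873] res [[-0.0, -0.6], [-0.2, 0.1], [0.2, 0.5]]
```

```bash
cat >> h.py <<'E'
def tool_goal(M,t,loc,flip=1):
    """tile-type frame M,t: grasp point at local loc, tool z=-M z, tool y=-M x"""
    Rt=np.column_stack([-M[:,1],-M[:,0],-M[:,2]])
    return np.array(t)+M@np.array(loc)-Rt@[0,0,.164],Rt
def todo(pos,quat,gp,gR):
    d=(gp-np.array(pos))/.025
    rv=(R.from_matrix(gR)*R.from_quat(quat).inv()).as_rotvec()/np.radians(6)
    print("shift units",d.round(2),"turn units",rv.round(2),"goal",gp.round(4))
    return d,rv
E
python3 - <<'E'
from h import *
from rig import robot
o=robot.get_obs()
M,t=frame(.5466,.230,-.135,.03,np.radians(25))
todo(o["position"],o["tool_rot"],*tool_goal(M,t,[0,0,.21]))
E
```

```text
shift units [19.82 31.92 -1.4 ] turn units [ 2.75  3.39 10.3 ] goal [0.7032 0.2087 0.369 ]
```

Call:
{"fn": "drive_tool", "kwargs": {
  "plan": [
    [[0.62, 1, -0.04, 0.085, 0.105, 0.32], [0.62, 1, -0.04, 0.085, 0.105, 0.32], [0.62, 1, -0.04, 0.085, 0.105, 0.32], [0.62, 1, -0.04, 0.085, 0.105, 0.32], [0.62, 1, -0.04, 0.085, 0.105, 0.32], [0.62, 1, -0.04, 0.085, 0.105, 0.32], [0.62, 1, -0.04, 0.085, 0.105, 0.32], [0.62, 1, -0.04, 0.085, 0.105, 0.32]]
  ],
  "grip": 0.45,
  "force": 20
}}

```text
time: 1.15
position: [0.3321, -0.3885, 0.3965]
tool_rot: [0.953, 0.299, -0.037, -0.043]
ft_force: [1.2, -0.7, 1.0]
grip_width: 0.0481
```

Call:
{"fn": "drive_tool", "kwargs": {
  "plan": [
    [[0.62, 1, -0.04, 0.085, 0.105, 0.32], [0.62, 1, -0.04, 0.085, 0.105, 0.32], [0.62, 1, -0.04, 0.085, 0.105, 0.32], [0.62, 1, -0.04, 0.085, 0.105, 0.32], [0.62, 1, -0.04, 0.085, 0.105, 0.32], [0.62, 1, -0.04, 0.085, 0.105, 0.32], [0.62, 1, -0.04, 0.085, 0.105, 0.32], [0.62, 1, -0.04, 0.085, 0.105, 0.32]]
  ]
}}

```text
time: 2.15
position: [0.4561, -0.1885, 0.3886]
tool_rot: [0.899, 0.423, -0.074, -0.084]
ft_force: [0.3, 0.6, 0.2]
grip_width: 0.0478
```

Call:
{"fn": "drive_tool", "kwargs": {
  "plan": [
    [[0.62, 1, -0.04, 0.085, 0.105, 0.32], [0.62, 1, -0.04, 0.085, 0.105, 0.32], [0.62, 1, -0.04, 0.085, 0.105, 0.32], [0.62, 1, -0.04, 0.085, 0.105, 0.32], [0.62, 1, -0.04, 0.085, 0.105, 0.32], [0.62, 1, -0.04, 0.085, 0.105, 0.32], [0.62, 1, -0.04, 0.085, 0.105, 0.32], [0.62, 1, -0.04, 0.085, 0.105, 0.32]]
  ]
}}

```text
time: 3.15
position: [0.5801, 0.0114, 0.3804]
tool_rot: [0.827, 0.537, -0.109, -0.124]
ft_force: [1.2, 0.1, 0.2]
grip_width: 0.0483
```

Call:
{"fn": "drive_tool", "kwargs": {
  "plan": [
    [[0.62, 1, -0.04, 0.085, 0.105, 0.32], [0.62, 1, -0.04, 0.085, 0.105, 0.32], [0.62, 1, -0.04, 0.085, 0.105, 0.32], [0.62, 1, -0.04, 0.085, 0.105, 0.32], [0.62, 1, -0.04, 0.085, 0.105, 0.32], [0.62, 1, -0.04, 0.085, 0.105, 0.32], [0.62, 1, -0.04, 0.085, 0.105, 0.32], [0.62, 1, -0.04, 0.085, 0.105, 0.32]]
  ]
}}

```text
time: 4.15
position: [0.7041, 0.2114, 0.3721]
tool_rot: [0.738, 0.64, -0.142, -0.161]
ft_force: [-0.1, 0.3, 0.7]
grip_width: 0.0479
```

```bash
cat >> h.py <<'E'
import pickle,os
def snap(n,tag):
    from rig import robot,camera
    o=robot.get_obs();im=camera(n)[:,:,::-1].copy()
    cv2.imwrite(f"pics/{tag}.png",im);pickle.dump((np.array(o["position"]),np.array(o["tool_rot"])),open(f"pics/{tag}.pkl","wb"));return im
def crop(tag,x,y,w,h,f,out):
    im=cv2.imread(f"pics/{tag}.png");cv2.imwrite(f"pics/{out}.png",cv2.resize(im[y:y+h,x:x+w],None,fx=f,fy=f,interpolation=cv2.INTER_CUBIC))
def P(tag): return pickle.load(open(f"pics/{tag}.pkl","rb"))
E
python3 -c "
from h import *
snap('wrist','w1');snap('top','t1')"
```

```text
(no output)
```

View pics/w1.png

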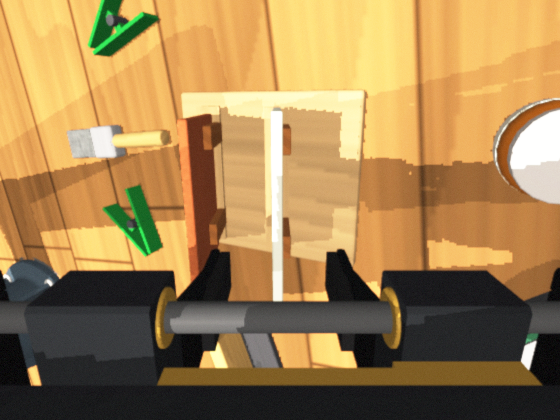

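View pics/t1.png

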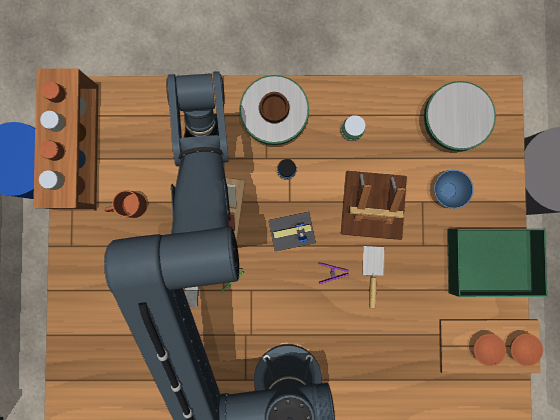

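The wrist view looks straight down the white tile's top edge, from (277,108) to (277,300), with the terracotta tile to its left at (198,200). I'll measure this more closely.

```bash
python3 -c "
from h import *
crop('w1',170,85,200,220,3.6,'w1c')"
```

```text
(no output)
```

View pics/w1c.png

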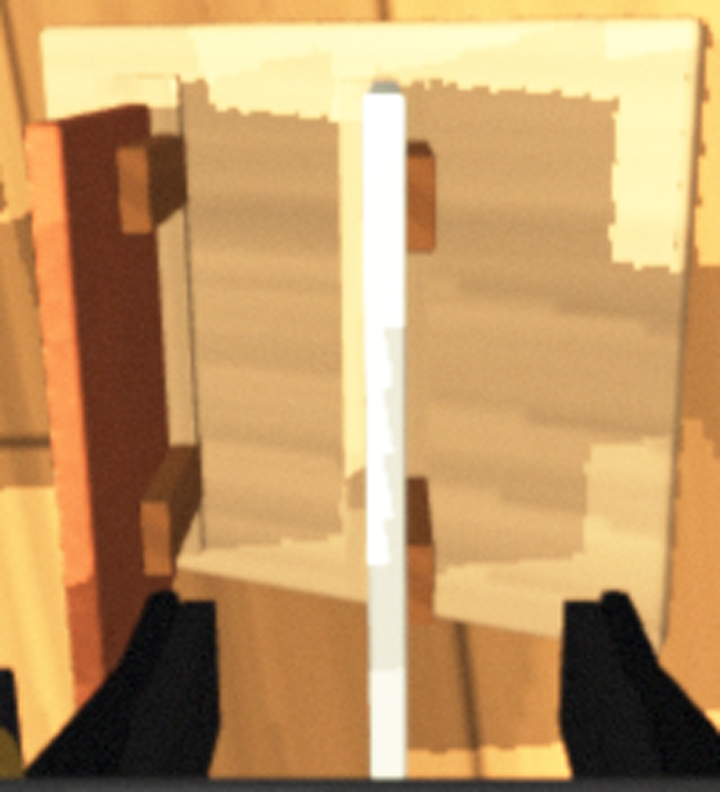

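```bash
python3 - <<'E'
from h import *
from rig import robot
np.set_printoptions(precision=4,suppress=True)
W=lambda p:uc(p,170,85,3.6);T1=lambda p:uc(p,170,165,5);S4=lambda p:uc(p,300,170,6)
pose=P('w1')
def mk(x): return frame(x[0],x[1],x[2],x[3],np.radians(25)+x[4])
def r(x,full=False):
    M,t=mk(x); g=lambda L:np.array(L)@M.T+t
    a=(proj("wrist",g([[.004,-.075,.11],[-.004,-.075,.11]]),pose)-W([(362,95),(406,95)])).ravel()
    # line points: y of tile ends
    def atv(lx,v):
        p=proj("wrist",g([[lx,-.07,.11],[lx,.03,.11]]),pose);return p[0,0]+(v-p[0,1])*(p[1,0]-p[0,0])/(p[1,1]-p[0,1])
    e=W([(370.5,775),(406.5,775)]);b=[atv(.004,e[0,1])-e[0,0],atv(-.004,e[1,1])-e[1,0]]
    c=(proj("top",g([[.004,-.075,.11],[.004,.075,.11]]))-T1([(74,79),(326,108)])).ravel()
    d=(proj("scene",g([[-.004,-.075,.11],[-.004,.075,.11]]))-S4([(540,242),(198,267)])).ravel()
    return np.concatenate([a,b,c*.7,d*.7,[x[4]/.02]])
s=least_squares(r,[.5466,.23,-.13,.03,0],x_scale=[.01,.01,.05,.01,.05]);print(s.x,s.fun.round(2))
s.x[4]=0 if abs(s.x[4])<.02 else s.x[4]
M,t=mk(s.x);print("top mid",(t+M@[0,0,.11]).round(4))
o=robot.get_obs()
todo(o["position"],o["tool_rot"],*tool_goal(M,t,[0,0,.094]))
E
```

```text
[ 0.5486  0.2313 -0.1335  0.0337 -0.0001] [-0.05  0.2  -0.06  0.12 -0.19  0.15 -1.   -0.29 -0.1   0.44  0.2   0.55
  0.82  0.55 -0.  ]
top mid [0.5947 0.2251 0.1334]
shift units [-1.9   0.15 -4.16] turn units [0.02 0.05 0.05] goal [0.6567 0.2167 0.2675]
```

Call:
{"fn": "drive_tool", "kwargs": {
  "plan": [
    [[-0.38, 0.03, -0.83, 0, 0.01, 0.01], [-0.38, 0.03, -0.83, 0, 0.01, 0.01], [-0.38, 0.03, -0.83, 0, 0.01, 0.01], [-0.38, 0.03, -0.83, 0, 0.01, 0.01], [-0.38, 0.03, -0.83, 0, 0.01, 0.01], [0, 0, 0, 0, 0, 0]]
  ]
}}

```text
time: 5.0
position: [0.6547, 0.2135, 0.2672]
tool_rot: [0.736, 0.641, -0.146, -0.163]
ft_force: [0.6, 0.1, -0.8]
grip_width: 0.0478
```

```bash
python3 -c "
from h import *
snap('wrist','w2')"
```

```text
(no output)
```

View pics/w2.png

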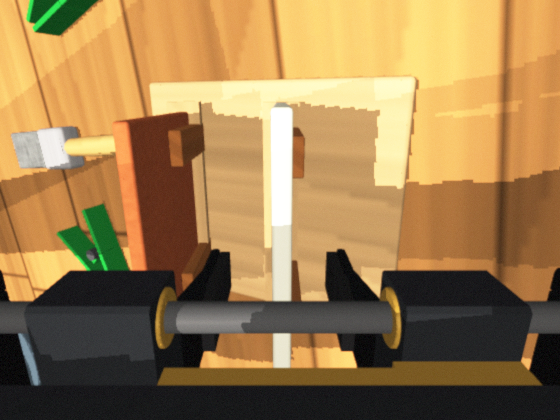

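```bash
python3 - <<'E'
from h import *
from rig import robot
o=robot.get_obs()
print(o["position"],R.from_quat(o["tool_rot"]).as_matrix().round(4))
M,t=frame(.5486,.2313,-.1335,.0337,np.radians(25))
todo(o["position"],o["tool_rot"],*tool_goal(M,t,[0,0,.094]))
# predicted edge in this view vs seen
print(proj("wrist",np.array([[.004,-.075,.11],[-.004,-.075,.11],[.004,.0,.11],[-.004,0,.11]])@M.T+t,P('w2')).round(1))
E
```

```text
[0.65579696 0.21364881 0.26854306] [[ 0.1363  0.8969 -0.4208]
 [ 0.9907 -0.1253  0.0539]
 [-0.0044 -0.4242 -0.9056]]
shift units [ 0.03  0.13 -0.04] turn units [ 0.04 -0.02  0.03] goal [0.6567 0.2168 0.2675]
[[269.4 107.8]
 [293.  107.7]
 [271.4 301.3]
 [291.3 301.3]]
```

```bash
python3 -c "
from h import *
crop('w2',200,90,160,120,5,'w2c')"
```

```text
(no output)
```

View pics/w2c.png

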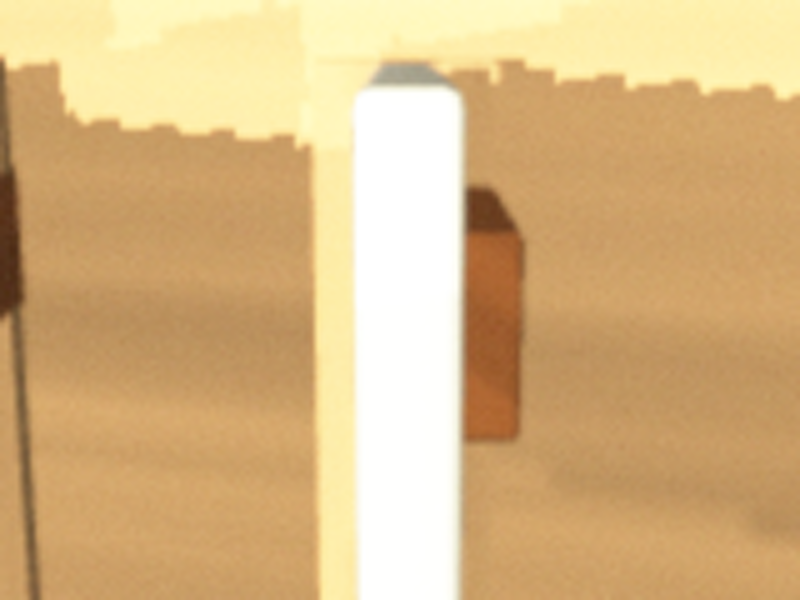

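Call:
{"fn": "drive_tool", "kwargs": {
  "plan": [
    [[0.05, 0.13, -0.03, 0, 0, 0], [0, 0, 0, 0, 0, 0]]
  ]
}}

```text
time: 5.3
position: [0.6582, 0.2177, 0.2693]
tool_rot: [0.736, 0.642, -0.142, -0.161]
ft_force: [-0.0, 0.1, 0.6]
grip_width: 0.0476
```

Call:
{"fn": "drive_tool", "kwargs": {
  "plan": [
    [[0, 0, 0, 0, 0, 0], [0, 0, 0, 0, 0, 0], [0, 0, 0, 0, 0, 0], [0, 0, 0, 0, 0, 0], [0, 0, 0, 0, 0, 0]]
  ],
  "grip": 1,
  "force": 30
}}

```text
time: 5.92
position: [0.6572, 0.2176, 0.2683]
tool_rot: [0.736, 0.641, -0.144, -0.163]
ft_force: [-1.4, 0.4, -0.1]
grip_width: 0.0081
```

Call:
{"fn": "drive_tool", "kwargs": {
  "plan": [
    [[0.21, -0.03, 0.45, 0, 0, 0], [0.42, -0.06, 0.9, 0, 0, 0], [0.42, -0.06, 0.9, 0, 0, 0], [0.42, -0.06, 0.9, 0, 0, 0], [0, 0, 1, 0, 0, 0], [0, 0, 1, 0, 0, 0], [0, 0, 1, 0, 0, 0], [0, 0, 0.5, 0, 0, 0]]
  ]
}}

```text
time: 6.92
position: [0.6946, 0.2122, 0.4365]
tool_rot: [0.736, 0.642, -0.142, -0.161]
ft_force: [-0.0, -0.4, -3.0]
grip_width: 0.0077
```

```bash
python3 - <<'E'
from h import *
from rig import robot
snap('wrist','w3');snap('scene','s3')
o=robot.get_obs();print(o["position"],o["tool_rot"],o["grip_width"])
crop('w3',200,90,160,120,5,'w3c')
# placement standoff using rough rest pose
M,t=frame(.5154,-.2686,-.093,.065,np.radians(35))
print("standoff");todo(o["position"],o["tool_rot"],*tool_goal(M,t,[.004+.05,0,.094+.08]))
E
```

```text
[0.69457322 0.2122837  0.43627048] [ 0.73625411  0.64179948 -0.14196308 -0.16084091] 0.007437742228791383
standoff
shift units [ -1.21 -19.79  -2.54] turn units [0.22 1.69 0.41] goal [ 0.6644 -0.2825  0.3728]
```

View pics/w3.png

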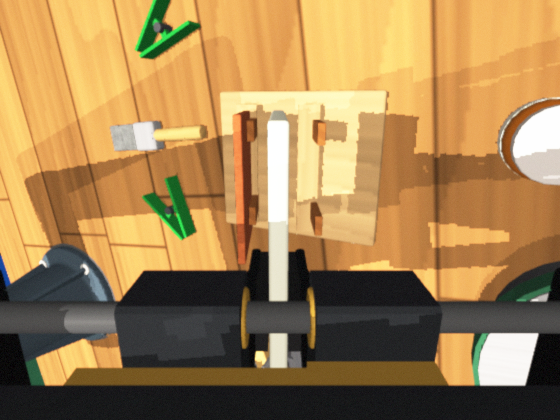

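View pics/s3.png

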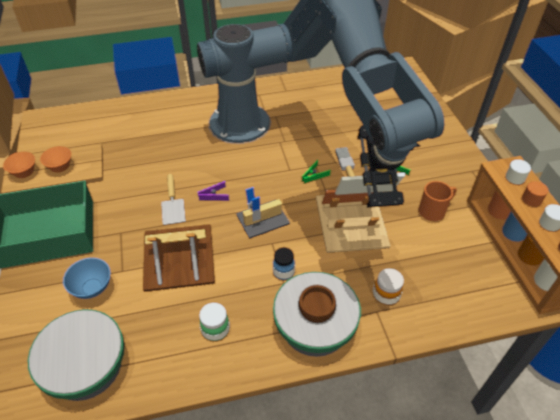

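View pics/w3c.png

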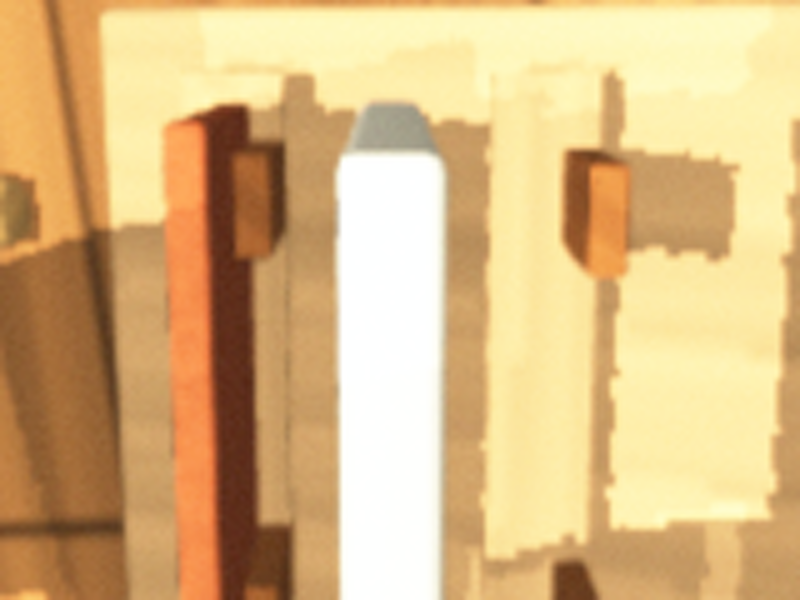

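```bash
python3 - <<'E'
from h import *
np.set_printoptions(precision=4,suppress=True)
C=np.linalg.inv(np.array(CM["wrist"]["tool_from_camera"]));K=np.array(CM["wrist"]["K"])
def pt(p):
    c=C[:3,:3]@p+C[:3,3];c=c*[1,-1,-1];u=K@c;return u[:2]/u[2]
def f(x): # dx, ztop
    return np.r_[pt([x[0]+.075,0,x[1]])[1]-119.8, pt([x[0]+.075,0,x[1]+.11])[1]-110.6]
s=least_squares(f,[0,.15]);print(s.x,s.fun)
for dv in(-1,1):
    g=lambda x:f(x)+np.array([0,dv]);print(least_squares(g,[0,.15]).x)
for z in(.144,.148,.152): print(z,least_squares(lambda x:f([x[0],z])[:1],[0]).x)
M,t=frame(.5486,.2313,-.1335,.0337,np.radians(25))
p=np.array([.6572,.2176,.2685]);q=[.736,.6415,-.1435,-.162]
print(R.from_quat(q).inv().apply(t+M@[0,0,.11]-p), (R.from_quat(q).inv()*R.from_matrix(np.column_stack([-M[:,1],-M[:,0],-M[:,2]]))).as_rotvec(degrees=True))
E
```

```text
[-0.0013  0.171 ] [0. 0.]
[-0.0031  0.2025]
[0.0001 0.1458]
0.144 [0.0002]
0.148 [0.]
0.152 [-0.0002]
[-0.0006  0.      0.1491] [ 0.0038  0.1095 -0.2243]
```

Call:
{"fn": "drive_tool", "kwargs": {
  "plan": [
    [[-0.06, -1, 0, 0.01, 0.085, 0.02], [-0.06, -1, 0, 0.01, 0.085, 0.02], [-0.06, -1, 0, 0.01, 0.085, 0.02], [-0.06, -1, 0, 0.01, 0.085, 0.02], [-0.06, -1, 0, 0.01, 0.085, 0.02], [-0.06, -1, 0, 0.01, 0.085, 0.02], [-0.06, -1, 0, 0.01, 0.085, 0.02], [-0.06, -1, 0, 0.01, 0.085, 0.02]]
  ]
}}

```text
time: 8.02
position: [0.6821, 0.0106, 0.4346]
tool_rot: [0.724, 0.642, -0.168, -0.187]
ft_force: [-0.2, -0.5, -2.4]
grip_width: 0.008
```

Call:
{"fn": "drive_tool", "kwargs": {
  "plan": [
    [[-0.06, -1, 0, 0.01, 0.085, 0.02], [-0.06, -1, 0, 0.01, 0.085, 0.02], [-0.06, -1, 0, 0.01, 0.085, 0.02], [-0.06, -1, 0, 0.01, 0.085, 0.02], [-0.06, -1, 0, 0.01, 0.085, 0.02], [-0.06, -1, 0, 0.01, 0.085, 0.02], [-0.06, -1, 0, 0.01, 0.085, 0.02], [-0.06, -1, 0, 0.01, 0.085, 0.02]]
  ]
}}

```text
time: 9.02
position: [0.6701, -0.1893, 0.4345]
tool_rot: [0.712, 0.642, -0.193, -0.211]
ft_force: [-0.6, 0.0, -2.5]
grip_width: 0.0081
```

Call:
{"fn": "drive_tool", "kwargs": {
  "plan": [
    [[-0.06, -1, -0.3, 0.01, 0.085, 0.02], [-0.06, -1, -0.5, 0.01, 0.085, 0.02], [-0.06, -1, -0.5, 0.01, 0.085, 0.02], [-0.06, -0.8, -0.5, 0.01, 0.085, 0.02], [0, 0, 0, 0, 0, 0]]
  ]
}}

```text
time: 9.65
position: [0.6637, -0.2846, 0.387]
tool_rot: [0.705, 0.64, -0.205, -0.225]
ft_force: [0.4, 0.2, -3.5]
grip_width: 0.0075
```

```bash
python3 - <<'E'
from h import *
from rig import robot
snap('wrist','w4');snap('scene','s4');snap('top','t4')
o=robot.get_obs();print(o["position"],o["tool_rot"],o["grip_width"])
crop('s4',120,120,160,140,5,'s4c');crop('t4',320,150,110,100,6,'t4c')
E
```

```text
[ 0.66449764 -0.28199647  0.389747  ] [ 0.70479608  0.64154946 -0.20473311 -0.22307201] 0.007622992017679126
```

View pics/w4.png

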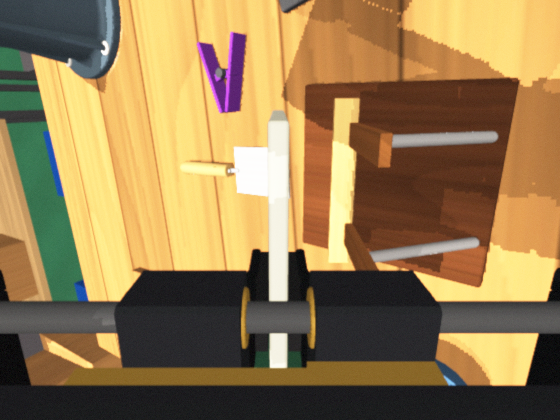

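View pics/s4c.png

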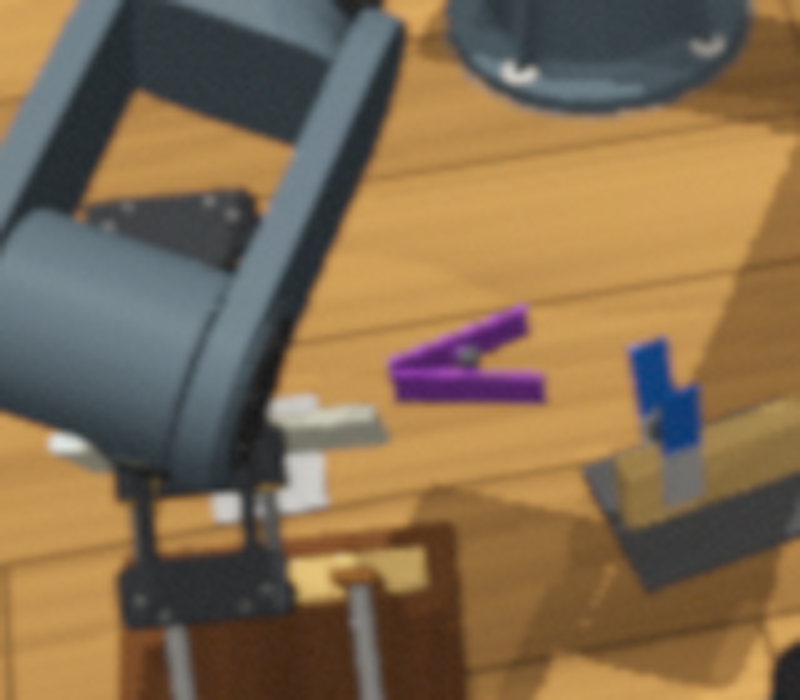

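View pics/t4c.png

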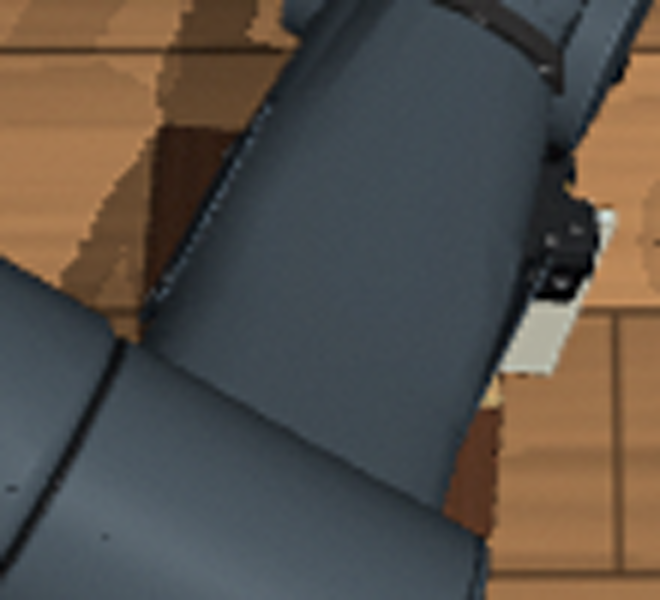

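The wrist view shows the held tile at (278,120–300), with the easel ledge (345,100–262) and posts (370,140) and (360,250) to its right. I'll measure those.

```bash
python3 -c "
from h import *
crop('w4',295,70,140,210,3.8,'w4c')"
```

```text
(no output)
```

View pics/w4c.png

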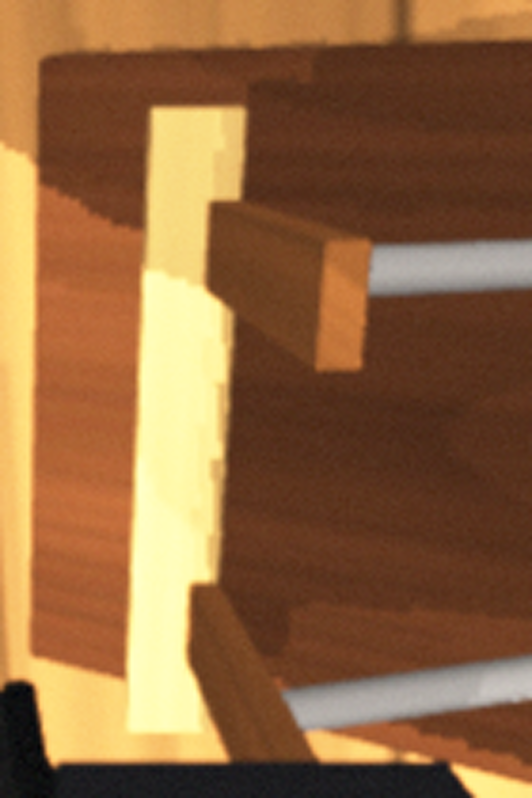

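```bash
python3 - <<'E'
from h import *
from rig import robot
np.set_printoptions(precision=4,suppress=True)
W=lambda p:uc(p,295,70,3.8);T2=lambda p:uc(p,330,160,6)
L=[[.014,-.08,0],[.014,.08,0],[0,-.059,0],[0,-.037,0],[0,-.059,.104],[0,-.037,.104],[-.008,-.059,.104],[-.008,-.037,.104],[0,.037,0],[0,.059,0]]
px=W([(150,108),(128,733),(208,203),(205,283),(327,238),(316,370),(370,240),(362,370),(192,585),(192,660)])
ob=[("wrist",L,px,P('w4'))]
ot=[("top",[[0,-.059,.104],[0,-.037,.104],[0,.037,.104],[0,.059,.104],[.014,-.08,0],[.014,.08,0]],T2([(205,160),(243,163),(410,180),(447,183),(122,318),(440,343)]))]
a=np.radians(35)
for nm,o in(("w",ob),("both",ob+ot)):
  x,r=fit([.5154,-.2686,-.09],o,lambda x:frame(x[0],x[1],x[2],.065,a));print(nm,x,r.round(1).tolist())
  x,r=fit([.5154,-.2686,-.09,.065,a],o,lambda x:frame(x[0],x[1],x[2],x[3],x[4]));print(nm,x,np.degrees(x[4]),np.sqrt((r**2).mean()))
x,r=fit([.5154,-.2686,-.09],ob+ot,lambda x:frame(x[0],x[1],x[2],.065,a))
M,t=frame(*x,.065,a)
o=robot.get_obs()
for loc in([.012,0,.115],[.006,0,.099],[.004,0,.095]):
  print(loc);todo(o["position"],o["tool_rot"],*tool_goal(M,t,loc))
print(M)
E
```

```text
w [ 0.5155 -0.2682 -0.0823] [[0.3, -0.4], [0.4, 0.8], [-0.1, -1.0], [-0.5, 2.6], [-0.5, -0.4], [-0.1, 0.2], [1.2, -1.1], [0.4, 0.0], [-0.7, -0.5], [-1.6, 0.7]]
w [ 0.5148 -0.2685 -0.0823  0.0627  0.6087] 34.8780294031634 0.8354541889862296
both [ 0.5155 -0.2682 -0.083 ] [[0.4, -0.4], [0.4, 0.8], [-0.1, -1.0], [-0.5, 2.6], [-0.4, -0.3], [-0.1, 0.2], [1.2, -1.0], [0.4, 0.1], [-0.7, -0.5], [-1.7, 0.7], [-0.9, 0.3], [0.5, 0.5], [-1.3, -0.2], [0.2, -0.1], [-0.1, -0.5], [0.3, -0.3]]
both [ 0.5151 -0.2684 -0.083   0.0634  0.608 ] 34.838097336631755 0.7565704688785229
[0.012, 0, 0.115]
shift units [ 0.03  0.05 -3.57] turn units [ 0.02 -0.04  0.1 ] goal [ 0.6652 -0.2807  0.3004]
[0.006, 0, 0.099]
shift units [-0.14  0.07 -4.23] turn units [ 0.02 -0.04  0.1 ] goal [ 0.6609 -0.2803  0.2839]
[0.004, 0, 0.095]
shift units [-0.17  0.07 -4.41] turn units [ 0.02 -0.04  0.1 ] goal [ 0.6603 -0.2803  0.2795]
[[-0.8163 -0.0829  0.5716]
 [ 0.0679 -0.9966 -0.0475]
 [ 0.5736  0.      0.8192]]
```

Call:
{"fn": "drive_tool", "kwargs": {
  "plan": [
    [[0, 0.01, -0.9, 0, -0.01, 0.02], [0, 0.01, -0.9, 0, -0.01, 0.02], [0, 0.01, -0.9, 0, -0.01, 0.02], [0.02, 0.01, -0.85, 0, -0.01, 0.02], [0, 0, 0, 0, 0, 0]]
  ]
}}

```text
time: 10.42
position: [0.6646, -0.2807, 0.299]
tool_rot: [0.702, 0.645, -0.205, -0.222]
ft_force: [0.2, 0.0, -1.9]
grip_width: 0.008
```

```bash
python3 - <<'E'
from h import *
from rig import robot
snap('wrist','w5');snap('scene','s5')
o=robot.get_obs();print(o["position"],o["tool_rot"],o["grip_width"],o["ft_force"])
crop('w5',240,60,160,240,3.3,'w5c');crop('s5',120,190,110,110,7,'s5c')
M,t=frame(.5155,-.2683,-.085,.065,np.radians(35))
for loc in([.006,0,.099],[.004,0,.095]):
  print(loc);todo(o["position"],o["tool_rot"],*tool_goal(M,t,loc))
print("in rest frame:",M.T@(o["position"]+R.from_quat(o["tool_rot"]).apply([0,0,.259])-t))
L=[[.014,-.08,0],[0,-.059,.104],[0,-.037,.104],[-.008,-.059,.104],[-.008,-.037,.104]]
print(proj("wrist",np.array(L)@M.T+t,P('w5')).round(1).tolist())
E
```

```text
[ 0.66506091 -0.28142534  0.30138117] [ 0.70265852  0.64486155 -0.2045066  -0.22045778] 0.007892614484018975 [-0.4375503   0.1638698  -3.09135809]
[0.006, 0, 0.099]
shift units [-0.17  0.03 -0.7 ] turn units [ 0.03 -0.   -0.  ] goal [ 0.6609 -0.2807  0.2839]
[0.004, 0, 0.095]
shift units [-0.19  0.03 -0.88] turn units [ 0.03 -0.   -0.  ] goal [ 0.6603 -0.2806  0.2795]
in rest frame: [0.01259832 0.00106649 0.02074707]
[[275.0, 101.2], [305.0, 155.1], [303.8, 204.4], [323.7, 155.2], [321.8, 204.4]]
```

View pics/w5c.png

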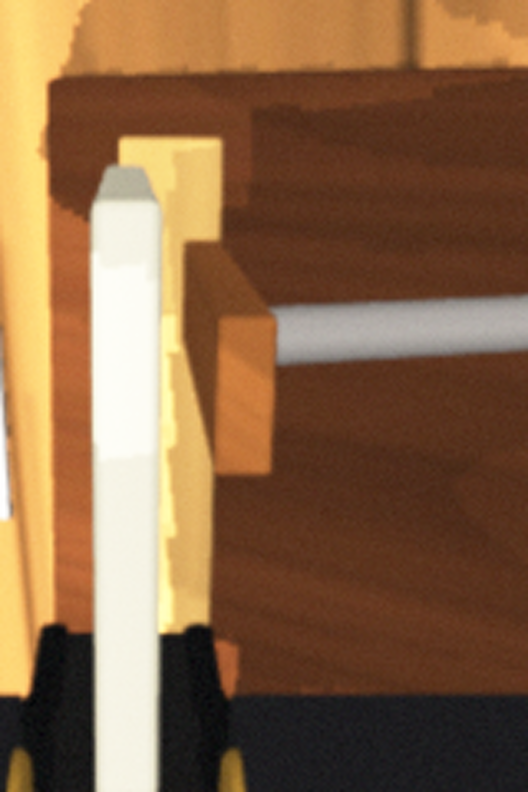

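View pics/s5c.png

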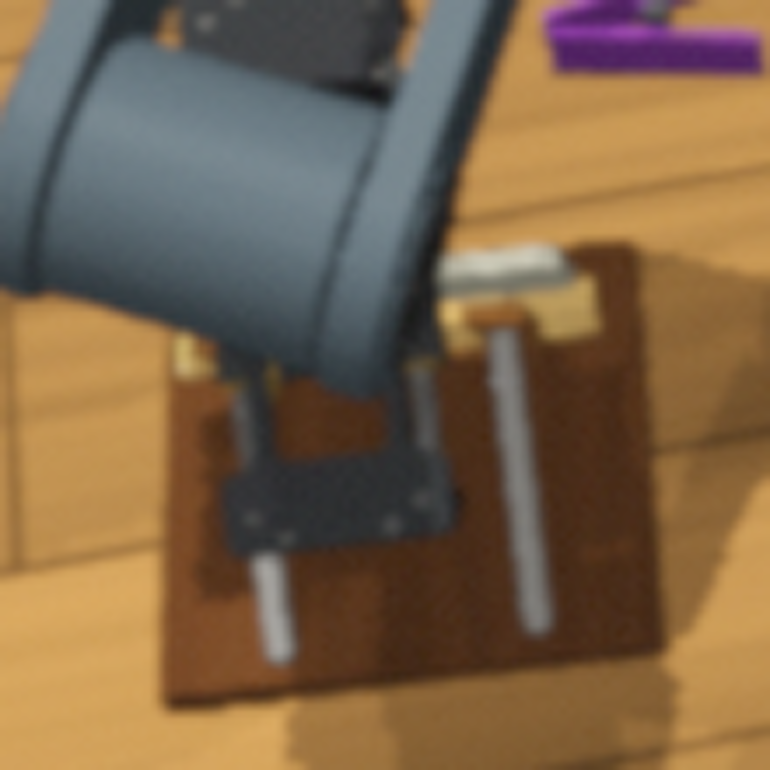

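Call:
{"fn": "drive_tool", "kwargs": {
  "plan": [
    [[-0.08, 0.02, -0.35, 0.01, 0, 0], [-0.09, 0.01, -0.35, 0.01, 0, 0], [0, 0, 0, 0, 0, 0]]
  ]
}}

```text
time: 10.9
position: [0.6601, -0.2809, 0.2826]
tool_rot: [0.702, 0.645, -0.204, -0.222]
ft_force: [-0.3, 0.3, -3.3]
grip_width: 0.0076
```

Call:
{"fn": "drive_tool", "kwargs": {
  "plan": [
    [[-0.045, 0, -0.065, 0, 0, 0], [-0.045, 0, -0.065, 0, 0, 0]]
  ]
}}

```text
time: 11.15
position: [0.6592, -0.281, 0.2824]
tool_rot: [0.703, 0.645, -0.203, -0.22]
ft_force: [6.1, 1.8, 9.8]
grip_width: 0.0075
```

```bash
python3 - <<'E'
from h import *
from rig import robot
snap('wrist','w6')
o=robot.get_obs();print(o["position"],o["tool_rot"],o["grip_width"],o["ft_force"],o["moment"])
crop('w6',230,80,160,220,3.5,'w6c')
M,t=frame(.5155,-.2683,-.085,.065,np.radians(35))
print("in rest frame:",M.T@(o["position"]+R.from_quat(o["tool_rot"]).apply([0,0,.259])-t), M.T@o["ft_force"])
print((R.from_quat(o["tool_rot"]).inv()*R.from_matrix(np.column_stack([-M[:,1],-M[:,0],-M[:,2]]))).as_rotvec(degrees=True))
L=[[.014,-.08,0],[0,-.059,.104],[0,-.037,.104],[-.008,-.059,.104],[-.008,-.037,.104]]
print(proj("wrist",np.array(L)@M.T+t,P('w6')).round(1).tolist())
E
```

```text
[ 0.65916099 -0.28094312  0.28253275] [ 0.70304621  0.64511033 -0.20299994 -0.21988568] 0.007930781211433206 [4.19432257 0.93277213 4.93587158] [ 0.1916883  -0.48172954 -0.1411724 ]
in rest frame: [0.00585365 0.00071807 0.0019125 ] [-0.52741516 -1.28549279  6.39488667]
[ 0.17335206  0.0700326  -0.07341177]
[[264.0, 100.3], [291.9, 159.9], [291.2, 214.4], [312.8, 159.9], [311.1, 214.4]]
```

View pics/w6c.png

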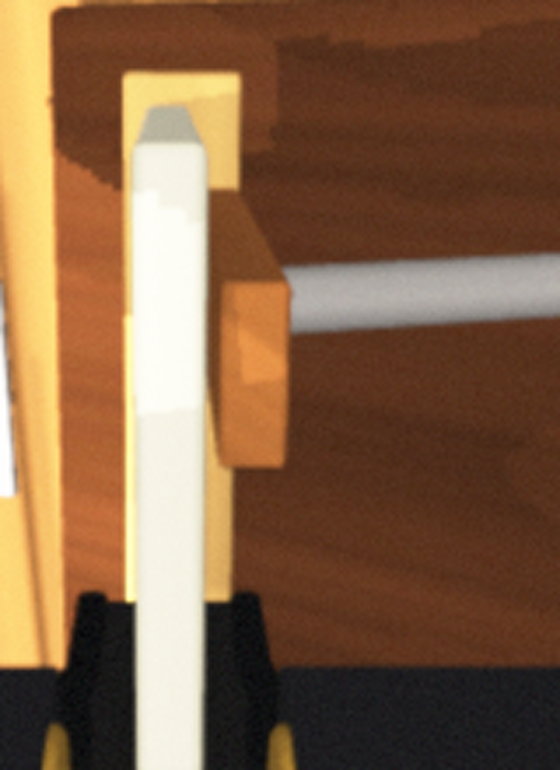

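Call:
{"fn": "drive_tool", "kwargs": {
  "plan": [
    [[0.017, 0, 0.025, 0, 0, 0], [0.04, 0, -0.03, 0, 0, 0], [0.04, 0, -0.03, 0, 0, 0]]
  ]
}}

```text
time: 11.58
position: [0.6608, -0.281, 0.2814]
tool_rot: [0.703, 0.645, -0.205, -0.221]
ft_force: [3.1, 0.7, 8.7]
grip_width: 0.0076
```

```bash
cat > st.py <<'E'
from h import *
from rig import robot
o=robot.get_obs()
M,t=frame(.5155,-.2683,-.085,.065,np.radians(35))
print("in rest frame:",M.T@(o["position"]+R.from_quat(o["tool_rot"]).apply([0,0,.259])-t), "F",M.T@(o["ft_force"]+[0,0,2.5]),"Mom",M.T@o["moment"])
E
python3 st.py
```

```text
in rest frame: [0.00510018 0.00070811 0.00187924] F [ 3.90385787 -0.91366455 10.90772056] Mom [-0.17680794 -0.53158383  0.01975368]
```

Call:
{"fn": "drive_tool", "kwargs": {
  "plan": [
    [[0.025, 0, 0.035, 0, 0, 0], [0.04, 0, -0.03, 0, 0, 0], [0, 0, 0, 0, 0, 0]]
  ]
}}

```text
time: 11.95
position: [0.6615, -0.2812, 0.2809]
tool_rot: [0.702, 0.644, -0.206, -0.223]
ft_force: [-0.7, 0.3, 8.0]
grip_width: 0.0076
```

```bash
python3 st.py; python3 - <<'E'
from h import *
snap('wrist','w7'); crop('w7',230,80,160,220,3.5,'w7c')
E
```

```text
in rest frame: [0.0050957  0.00063792 0.00190088] F [ 6.63840286 -0.25710042  8.21059031] Mom [-0.07263279 -0.54519516 -0.09913246]
```

View pics/w7c.png

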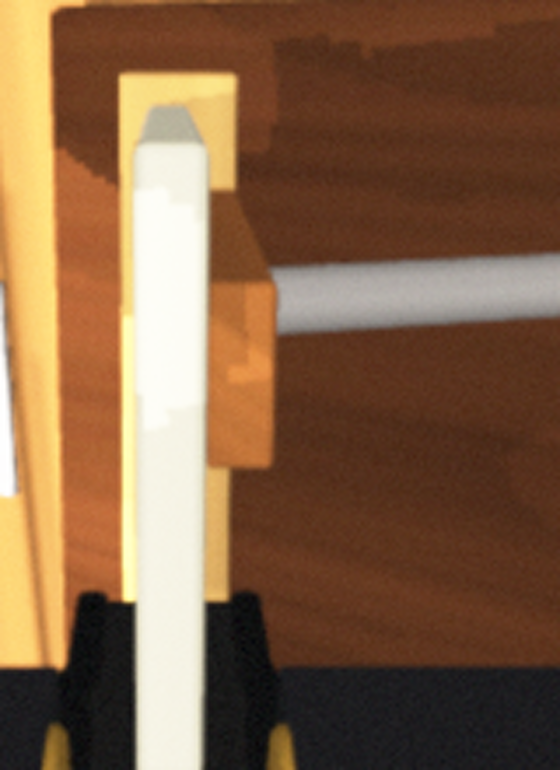

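Call:
{"fn": "drive_tool", "kwargs": {
  "plan": [
    [[0.007, 0, 0.044, 0, 0, 0], [0.003, 0.045, 0, 0, 0, 0], [0, 0, -0.036, 0, 0, 0], [0, 0, 0, 0, 0, 0]]
  ]
}}

```text
time: 12.5
position: [0.6615, -0.2809, 0.2809]
tool_rot: [0.703, 0.644, -0.206, -0.222]
ft_force: [-3.2, -2.2, 9.7]
grip_width: 0.0078
```

```bash
python3 st.py; python3 - <<'E'
from h import *
snap('wrist','w8'); crop('w8',230,80,160,220,3.5,'w8c')
M,t=frame(.5155,-.2683,-.085,.067,np.radians(35))
L=[[.014,-.08,0],[.004,-.08,0],[.004,-.075,0],[.004,-.075,.11]]
print((proj("wrist",np.array(L)@M.T+t,P('w8'))).round(1).tolist())
E
```

```text
in rest frame: [0.0050632  0.00073409 0.00193002] F [9.51331206 2.44879689 8.28300145] Mom [ 0.25405482 -0.85379945 -0.06035367]
[[260.8, 100.3], [276.5, 100.3], [276.5, 108.4], [273.7, 118.1]]
```

View pics/w8c.png

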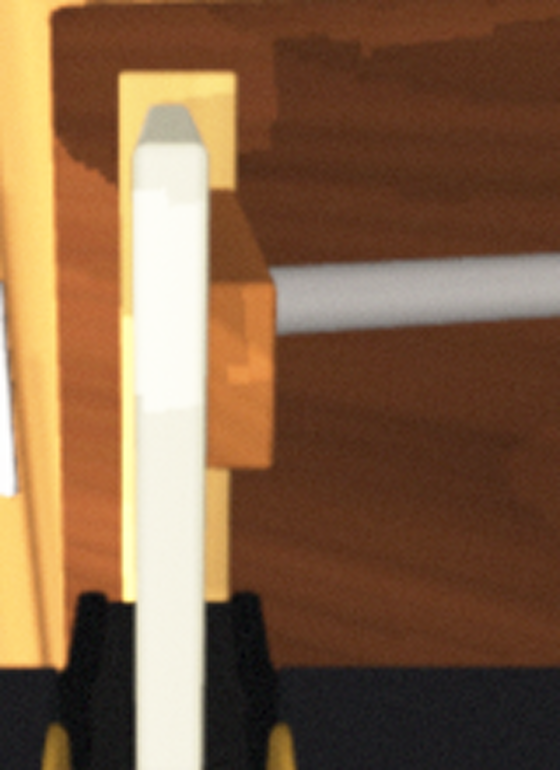

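Call:
{"fn": "drive_tool", "kwargs": {
  "plan": [
    [[-0.01, -0.03, 0.035, 0, 0, 0], [0, 0, 0, 0, 0, 0]]
  ]
}}

```text
time: 12.8
position: [0.6614, -0.2811, 0.281]
tool_rot: [0.702, 0.644, -0.205, -0.223]
ft_force: [-2.1, -1.4, 6.4]
grip_width: 0.0077
```

```bash
python3 st.py
```

```text
in rest frame: [0.00502113 0.00059903 0.00192151] F [6.70499302 1.54134287 6.13809069] Mom [ 0.19531105 -0.55104566 -0.09867866]
```

Call:
{"fn": "drive_tool", "kwargs": {
  "plan": [
    [[0, 0, 0, 0, 0, 0], [0, 0, 0, 0, 0, 0], [0, 0, 0, 0, 0, 0]]
  ],
  "grip": 0.8,
  "force": 5
}}

```text
time: 13.18
position: [0.6623, -0.2804, 0.2796]
tool_rot: [0.702, 0.645, -0.204, -0.222]
ft_force: [0.6, 0.3, -0.3]
grip_width: 0.0169
```

```bash
python3 st.py; python3 - <<'E'
from h import *
snap('wrist','w9'); crop('w9',230,80,160,220,3.5,'w9c')
E
```

```text
in rest frame: [ 0.00254577 -0.00039933  0.00128169] F [ 0.81581505 -0.30776616  2.16656563] Mom [0.01763463 0.42365427 0.05365347]
```

View pics/w9c.png

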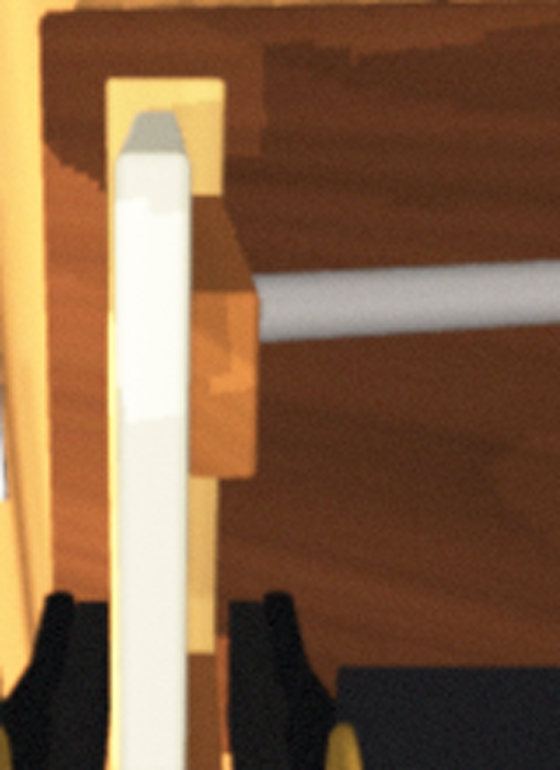

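Released: the tile sits against the left post and wrist forces are near zero. I'm opening and retreating up the slope.

Call:
{"fn": "drive_tool", "kwargs": {
  "plan": [
    [[-0.05, 0, 0.03, 0, 0, 0], [0, 0, 0, 0, 0, 0], [0, 0, 0, 0, 0, 0]]
  ],
  "grip": 0.65
}}

```text
time: 13.6
position: [0.6611, -0.2805, 0.2811]
tool_rot: [0.703, 0.645, -0.204, -0.221]
ft_force: [0.9, 0.4, -0.0]
grip_width: 0.0296
```

Call:
{"fn": "drive_tool", "kwargs": {
  "plan": [
    [[0.28, -0.02, 0.4, 0, 0, 0], [0.57, -0.05, 0.82, 0, 0, 0], [0.57, -0.05, 0.82, 0, 0, 0], [0.57, -0.05, 0.82, 0, 0, 0], [0, 0, 0, 0, 0, 0]]
  ]
}}

```text
time: 14.22
position: [0.712, -0.2849, 0.3553]
tool_rot: [0.703, 0.645, -0.203, -0.219]
ft_force: [0.9, 0.7, -0.1]
grip_width: 0.0305
```

```bash
python3 st.py; python3 - <<'E'
from h import *
snap('wrist','w10')
E
```

```text
in rest frame: [0.00368664 0.00051392 0.09194267] F [ 0.67983005 -0.82628006  2.50853036] Mom [0.02763374 0.45421076 0.00148943]
```

View pics/w10.png

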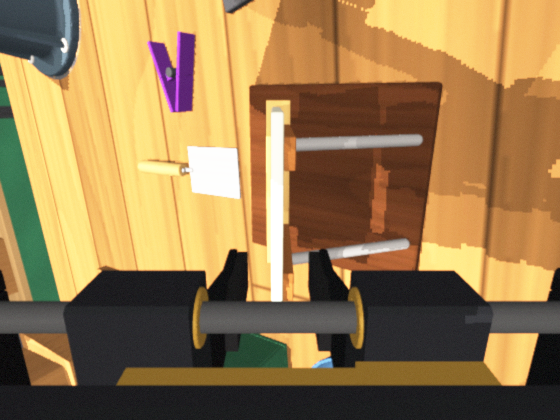

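```bash
python3 - <<'E'
from h import *
from rig import robot
np.set_printoptions(precision=4,suppress=True)
snap('top','t10'); crop('t10',260,200,70,60,10,'t10c');crop('t10',330,160,100,90,6,'t10e')
snap('scene','s10');crop('s10',225,175,80,70,9,'s10c')
T1=lambda p:uc(p,170,165,5)
x,r=fit([.4545,-.04,.2],[("top",[[-.0175,0,.048],[.028,0,.046]],T1([(652,300),(663,376)]))],lambda x:frame(x[0],x[1],x[2],.07,0.))
print(x,r)
M,t=frame(x[0],x[1],.2,.07,0.)
o=robot.get_obs();todo(o["position"],o["tool_rot"],*tool_goal(M,t,[0,0,.03+.12]))
E
```

```text
[ 0.456  -0.0392  0.1422] [[-0.0275 -0.1898]
 [ 0.0274  0.1895]]
shift units [-10.18   9.82   1.29] turn units [ 0.34 -5.86  2.64] goal [ 0.456  -0.0392  0.384 ]
```

View pics/t10c.png

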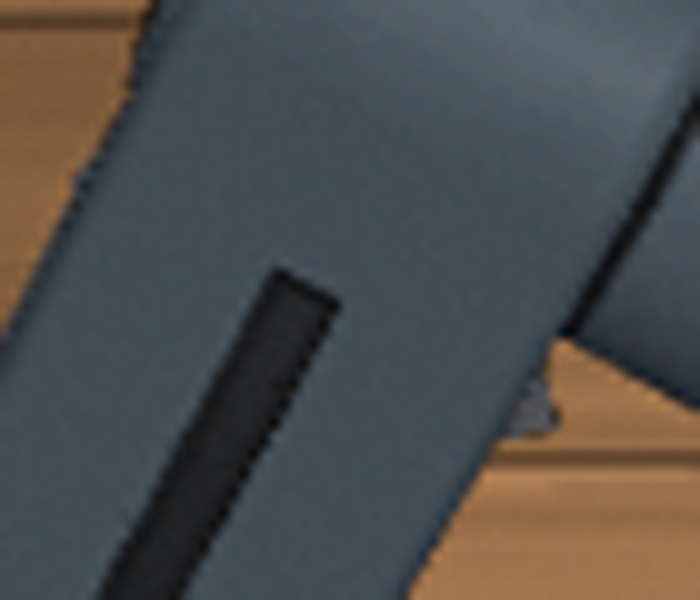

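View pics/s10c.png

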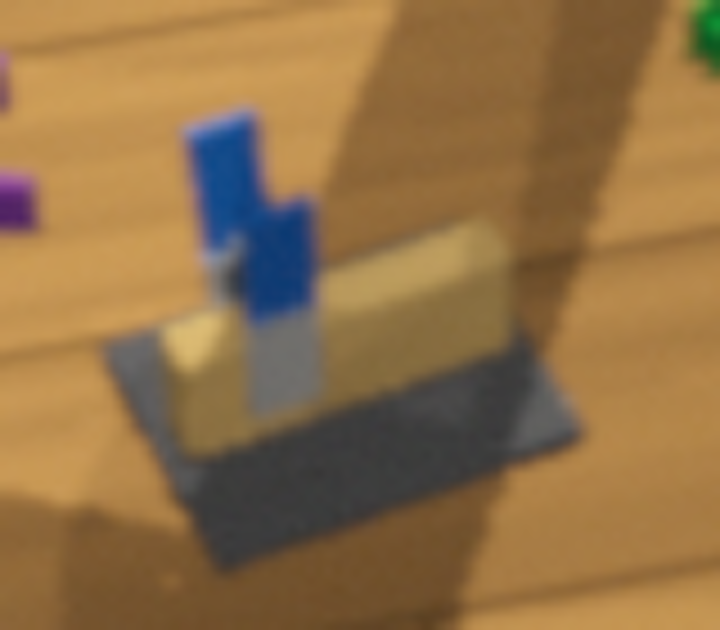

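Call:
{"fn": "drive_tool", "kwargs": {
  "plan": [
    [[-0.2, 0.5, 1, 0, 0, 0], [-0.8, 0.8, 0.8, 0.03, -0.5, 0.2], [-0.9, 0.85, 0, 0.03, -0.5, 0.24], [-0.9, 0.85, 0, 0.03, -0.5, 0.24], [-0.9, 0.85, 0, 0.03, -0.5, 0.24], [-0.9, 0.85, 0, 0.03, -0.5, 0.24], [-0.9, 0.85, 0, 0.03, -0.5, 0.24], [-0.9, 0.85, 0, 0.03, -0.5, 0.24]]
  ],
  "grip": 0
}}

```text
time: 15.38
position: [0.5492, -0.1233, 0.399]
tool_rot: [0.667, 0.735, -0.083, -0.089]
ft_force: [0.2, -0.7, -0.1]
grip_width: 0.0868
```

Call:
{"fn": "drive_tool", "kwargs": {
  "plan": [
    [[-0.9, 0.85, 0, 0.03, -0.5, 0.24], [-0.9, 0.85, 0, 0.03, -0.5, 0.24], [-0.9, 0.85, -0.2, 0.03, -0.5, 0.24], [-0.9, 0.85, -0.3, 0.03, -0.43, 0.24], [-0.2, 0, 0, 0, -0.4, 0], [0, 0, 0, 0, 0, 0]]
  ]
}}

```text
time: 16.12
position: [0.4546, -0.039, 0.3862]
tool_rot: [0.634, 0.773, -0.002, 0.001]
ft_force: [-0.1, -0.6, 0.1]
grip_width: 0.0873
```

```bash
python3 - <<'E'
from h import *
from rig import robot
snap('wrist','w11')
o=robot.get_obs();print(o["position"],o["tool_rot"],o["grip_width"])
E
```

```text
[ 0.45534457 -0.03943658  0.38615138] [ 0.63452608  0.77289831 -0.00194915  0.00102998] 0.08729306391669747
```

View pics/w11.png

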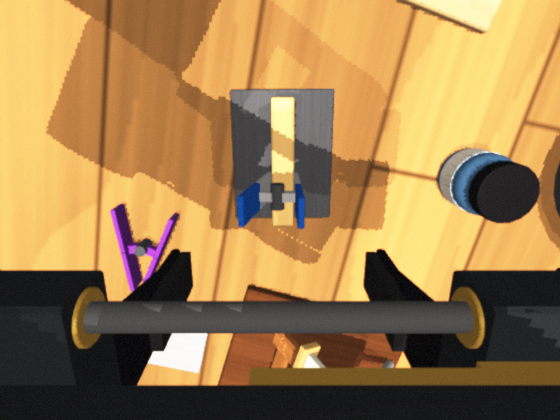

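The blue clamp sits on its board at (272,198). The purple look-alike is at (145,245) and not involved. I'll measure the clamp.

```bash
python3 -c "
from h import *
crop('w11',220,80,125,160,4.5,'w11c')
snap('top','t11');crop('t11',330,160,100,90,6,'t11e');crop('t11',255,205,70,50,10,'t11c')"
```

```text
(no output)
```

View pics/w11c.png

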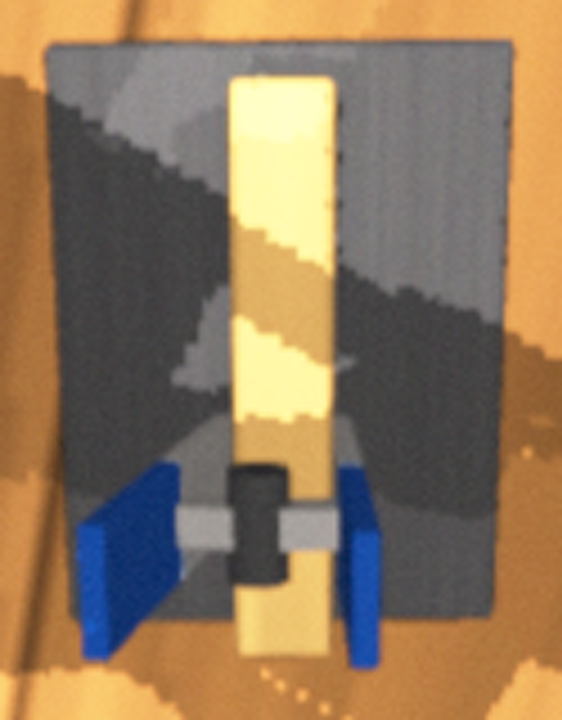

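View pics/t11e.png

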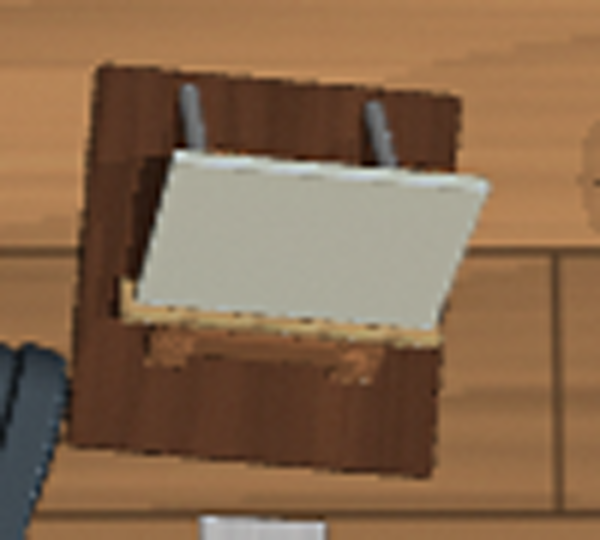

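```bash
python3 - <<'E'
from h import *
crop('t11',345,180,65,40,12,'t11f'); crop('t0' if 0 else 'top0',345,180,65,40,12,'t0f')
crop('w10',240,90,80,200,3.8,'w10c')
M,t=frame(.5155,-.2683,-.085,.065,np.radians(35))
for nm,L in(("tile front bot/top",[[.008,-.075,0],[.008,.075,0],[.008,-.075,.11],[.008,.075,.11],[0,-.075,.11],[0,.075,.11]]),("ledge front",[[.014,-.08,0],[.014,.08,0]])):
  p=proj("top",np.array(L)@M.T+t);print(nm,((p-[345,180]+.5)*12-.5).round(0).tolist())
E
```

```text
tile front bot/top [[83.0, 373.0], [682.0, 423.0], [159.0, 88.0], [795.0, 141.0], [158.0, 62.0], [792.0, 115.0]]
ledge front [[63.0, 390.0], [704.0, 444.0]]
```

View pics/t11f.png

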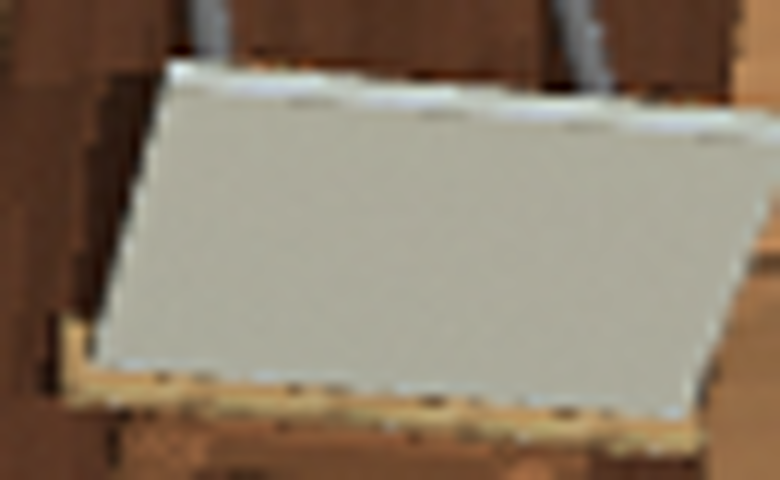

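View pics/t0f.png

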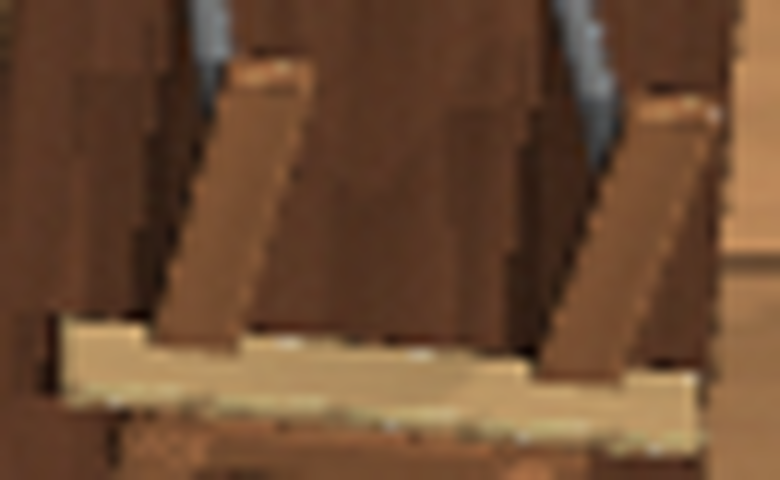

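View pics/w10c.png

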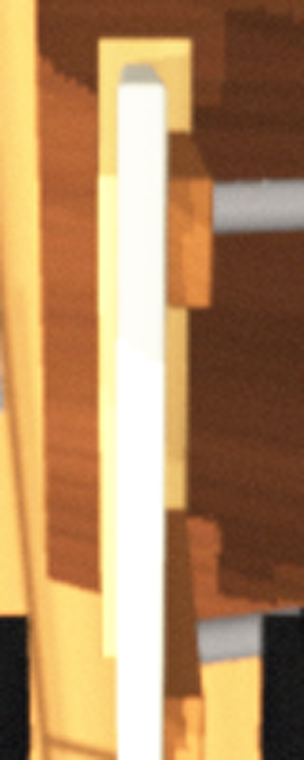

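```bash
python3 - <<'E'
from h import *
from rig import robot
np.set_printoptions(precision=4,suppress=True)
W=lambda p:uc(p,220,80,4.5)
L=[[-.02,-.012,.048],[-.02,.012,.048],[-.015,-.012,.048],[-.015,.012,.048],[0,0,.0]]
px=W([(382,530),(378,667),(361,531),(350,668),(259,525)])
B=[[.01,.0575,.055],[-.01,.0575,.055],[.01,-.0575,.055],[-.01,-.0575,.055]]
pb=W([(334,77),(229,77),(330,655),(238,655)])
x,r=fit([.455,-.04,.15],[("wrist",L,px,P('w11'))],lambda x:frame(x[0],x[1],x[2],.07,0.));print(x,r.round(1).tolist())
x4,r=fit([.455,-.04,.15,.07],[("wrist",L,px,P('w11'))],lambda x:frame(x[0],x[1],x[2],x[3],0.));print(x4,r.round(1).tolist())
xb,r=fit([.455,-.0155,.2],[("wrist",B,pb,P('w11'))],lambda x:frame(x[0],x[1],x[2]));print("board",xb,r.round(1).tolist())
# clamp x rel to board: fixed inner face -15 touches board far side +.01
Rz=R.from_euler('z',xb[2]).as_matrix();d=Rz.T@(np.r_[x[:2],0]-np.r_[xb[:2],0]);print("clamp in board",d)
# moving handle tip
M,t=frame(*x[:3],.07,0.)
o=robot.get_obs()
yaw=xb[2]
M,t=frame(x[0],x[1],yaw,.07,0.)
todo(o["position"],o["tool_rot"],*tool_goal(M,t,[0.004,0,.03]))
E
```

```text
[ 0.4532 -0.0377  0.1843] [[0.8, -0.1], [0.5, 0.8], [-1.5, -0.4], [-0.0, 0.5], [0.3, -0.9]]
[ 0.454  -0.0398  0.1793  0.063 ] [[0.7, 0.3], [0.2, 0.3], [-1.4, -0.0], [-0.1, -0.1], [0.8, -0.6]]
board [ 0.4527 -0.0135  0.2059] [[0.4, -0.9], [-0.4, -0.7], [0.6, 0.9], [-0.6, 1.1]]
clamp in board [-0.0045 -0.0238  0.    ]
shift units [-0.26  0.05 -4.88] turn units [ 0.04 -0.01  0.1 ] goal [ 0.4493 -0.0385  0.264 ]
```

Call:
{"fn": "drive_tool", "kwargs": {
  "plan": [
    [[-0.05, 0.04, -0.9, 0.04, 0, 0.1], [-0.05, 0.04, -0.9, 0, 0, 0], [0, 0, -0.9, 0, 0, 0], [0, 0, -0.8, 0, 0, 0], [0, 0, -0.8, 0, 0, 0], [0, 0, -0.55, 0, 0, 0], [0, 0, 0, 0, 0, 0]]
  ]
}}

```text
time: 17.1
position: [0.4534, -0.0379, 0.2631]
tool_rot: [0.631, 0.776, -0.001, -0.002]
ft_force: [-0.9, 0.6, 0.0]
grip_width: 0.0871
```

```bash
python3 - <<'E'
from h import *
from rig import robot
snap('wrist','w12')
o=robot.get_obs();print(o["position"],o["tool_rot"],o["grip_width"],o["ft_force"])
E
```

```text
[ 0.45357376 -0.03796192  0.26367802] [ 6.30633186e-01  7.76080238e-01 -5.05122698e-04 -9.96192365e-04] 0.08663341699531436 [-0.71132811 -0.04516968  0.06432462]
```

View pics/w12.png

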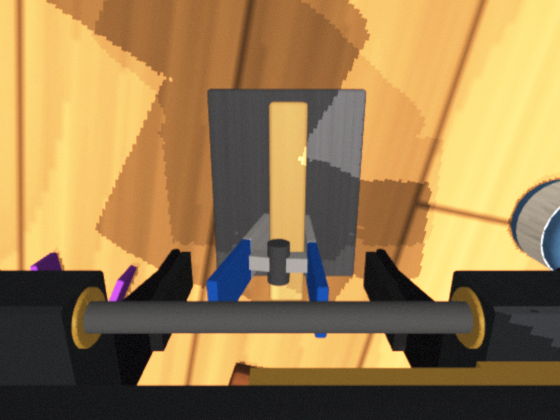

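```bash
python3 - <<'E'
from h import *
p,q=P('w12')
for z in(.164,.194): print(z,proj("wrist",p+R.from_quat(q).apply([[0,0,z],[.012,0,z],[-.012,0,z]]),(p,q)).round(1).tolist())
E
```

```text
0.164 [[278.1, 289.1], [278.2, 265.0], [278.1, 312.2]]
0.194 [[278.1, 260.2], [278.1, 239.3], [278.0, 280.4]]
```

Call:
{"fn": "drive_tool", "kwargs": {
  "plan": [
    [[0, 0, 0, 0, 0, 0], [0, 0, 0, 0, 0, 0], [0, 0, 0, 0, 0, 0], [0, 0, 0, 0, 0, 0], [0, 0, 0, 0, 0, 0], [0, 0, 0, 0, 0, 0]]
  ],
  "grip": 1,
  "force": 22
}}

```text
time: 17.9
position: [0.4533, -0.0378, 0.2638]
tool_rot: [0.631, 0.776, -0.0, -0.001]
ft_force: [-0.2, -1.0, -0.4]
grip_width: 0.0404
```

```bash
python3 - <<'E'
from h import *
from rig import robot
snap('wrist','w13')
o=robot.get_obs();print(o["position"],o["tool_rot"],o["grip_width"],o["ft_force"])
E
```

```text
[ 0.45332241 -0.03782688  0.26376752] [ 6.30625769e-01  7.76086657e-01 -3.75332872e-04 -7.07068215e-04] 0.04094256576918657 [ 0.24965421 -0.62112345 -0.33849943]
```

View pics/w13.png

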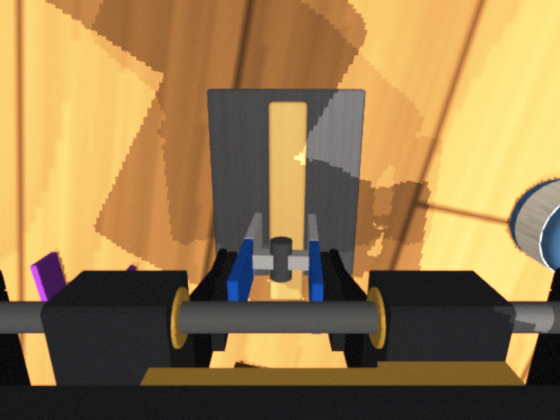

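The clamp is squeezed to 40 mm, with its handles parallel at (241,270) and (316,270) and the pin at (281,260). I'll lift it and work out the approach to the world-left post.

Call:
{"fn": "drive_tool", "kwargs": {
  "plan": [
    [[0, 0, 0.5, 0, 0, 0], [0, 0, 1, 0, 0, 0], [0, 0, 1, 0, 0, 0], [0, 0, 1, 0, 0, 0], [0, 0, 1, 0, 0, 0], [0, 0, 1, 0, 0, 0], [0, 0, 0.5, 0, 0, 0]]
  ]
}}

```text
time: 18.82
position: [0.4532, -0.0378, 0.4157]
tool_rot: [0.631, 0.776, 0.0, 0.001]
ft_force: [0.9, 0.2, -0.4]
grip_width: 0.0408
```

```bash
python3 - <<'E'
from h import *
from rig import robot
snap('wrist','w14'); snap('scene','s14');crop('s14',200,100,120,130,5,'s14c')
o=robot.get_obs();print(o["position"],o["tool_rot"],o["grip_width"],o["ft_force"])
M,t=frame(.5155,-.2683,-.085,.065,np.radians(35))
todo(o["position"],o["tool_rot"],*tool_goal(M,t,[.0025,-.048,.1205+.03+.075]))
E
```

```text
[ 0.4534136  -0.03780116  0.41524685] [6.30563400e-01 7.76137235e-01 2.03599965e-04 8.65545321e-04] 0.04083186408390512 [-0.80633703 -0.25559061 -0.50457045]
shift units [11.47 -8.06 -1.19] turn units [-0.35  5.86 -2.7 ] goal [ 0.7401 -0.2393  0.3855]
```

View pics/w14.png

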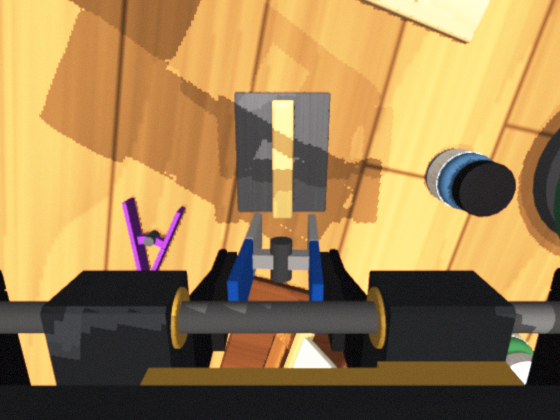

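View pics/s14c.png

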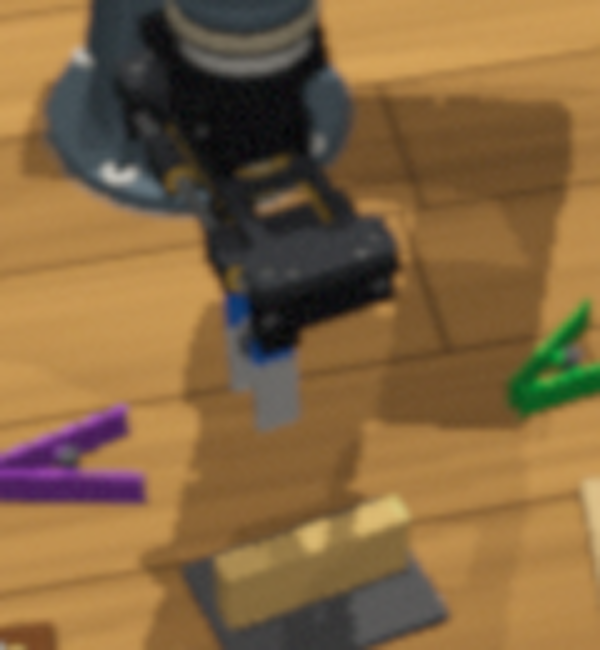

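Call:
{"fn": "drive_tool", "kwargs": {
  "plan": [
    [[0.8, -0.5, 1, -0.03, 0.5, -0.2], [0.9, -0.6, 0.5, -0.03, 0.5, -0.2], [0.9, -0.65, 0, -0.03, 0.5, -0.2], [0.9, -0.65, 0, -0.03, 0.5, -0.2], [0.9, -0.65, 0, -0.03, 0.5, -0.2], [0.9, -0.65, 0, -0.03, 0.5, -0.2], [0.9, -0.65, 0, -0.03, 0.5, -0.25], [0.9, -0.65, 0, -0.03, 0.5, -0.25]]
  ]
}}

```text
time: 19.92
position: [0.6314, -0.1633, 0.4495]
tool_rot: [0.683, 0.7, -0.141, -0.156]
ft_force: [0.3, -0.1, -0.3]
grip_width: 0.041
```

Call:
{"fn": "drive_tool", "kwargs": {
  "plan": [
    [[0.9, -0.65, 0, -0.03, 0.5, -0.25], [0.9, -0.65, 0, -0.03, 0.5, -0.25], [0.9, -0.65, -0.6, -0.03, 0.5, -0.25], [0.9, -0.6, -1, -0.02, 0.36, -0.25], [0.77, -0.5, -1, 0, 0, 0], [0, 0, 0, 0, 0, 0]]
  ]
}}

```text
time: 20.68
position: [0.7401, -0.2398, 0.38]
tool_rot: [0.701, 0.644, -0.203, -0.229]
ft_force: [0.6, 0.4, -0.6]
grip_width: 0.0407
```

```bash
python3 - <<'E'
from h import *
from rig import robot
snap('wrist','w15'); snap('scene','s15');crop('s15',120,150,110,130,5,'s15c')
o=robot.get_obs();print(o["position"],o["tool_rot"],o["grip_width"],o["ft_force"])
M,t=frame(.5155,-.2683,-.085,.065,np.radians(35))
todo(o["position"],o["tool_rot"],*tool_goal(M,t,[.0025,-.048,.1205+.03+.075]))
E
```

```text
[ 0.73977057 -0.23885848  0.38503393] [ 0.70185976  0.64430848 -0.20210259 -0.22674656] 0.040378543448649794 [-0.43627998  0.46139031 -0.38801509]
shift units [ 0.01 -0.02  0.02] turn units [-0.09 -0.05  0.03] goal [ 0.7401 -0.2393  0.3855]
```

View pics/w15.png

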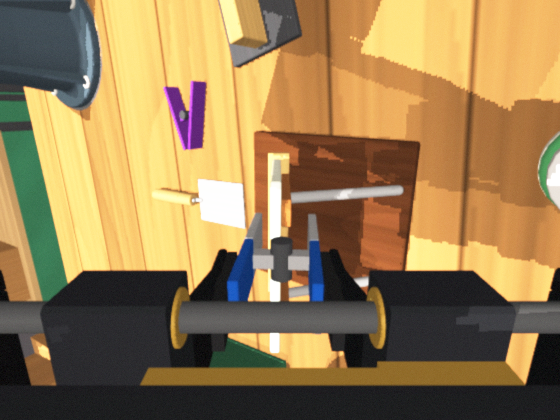

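View pics/s15c.png

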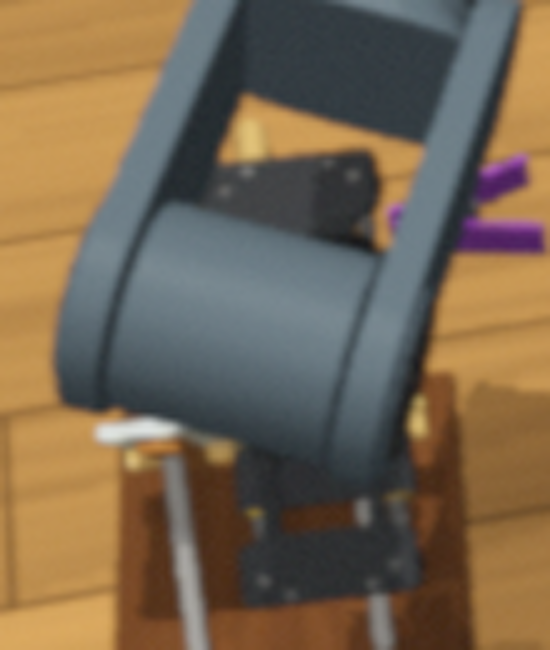

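```bash
python3 - <<'E'
from h import *
crop('w15',225,140,110,160,4.5,'w15c')
M,t=frame(.5155,-.2683,-.085,.065,np.radians(35))
pose=P('w15')
L=[[.008,-.075,.11],[0,-.075,.11],[.008,-.03,.11],[0,-.03,.11],[0,-.059,.104],[-.008,-.059,.104],[-.008,-.037,.104]]
p=proj("wrist",np.array(L)@M.T+t,pose);print(((p-[225,140]+.5)*4.5).round(0).tolist())
# jaw tips expected in tool frame symmetrical at y=.0015
Q=R.from_quat(pose[1]);yo=.0015
T=[[.012,yo-.015,.239],[.012,yo+.015,.239],[-.012,yo-.015,.239],[-.012,yo+.015,.239],[0,yo,.194]]
p=proj("wrist",pose[0]+Q.apply(T),pose);print(((p-[225,140]+.5)*4.5).round(0).tolist())
E
```

```text
[[201.0, 184.0], [251.0, 184.0], [202.0, 443.0], [249.0, 443.0], [250.0, 270.0], [298.0, 270.0], [296.0, 393.0]]
[[141.0, 327.0], [351.0, 327.0], [144.0, 482.0], [347.0, 482.0], [247.0, 540.0]]
```

View pics/w15c.png

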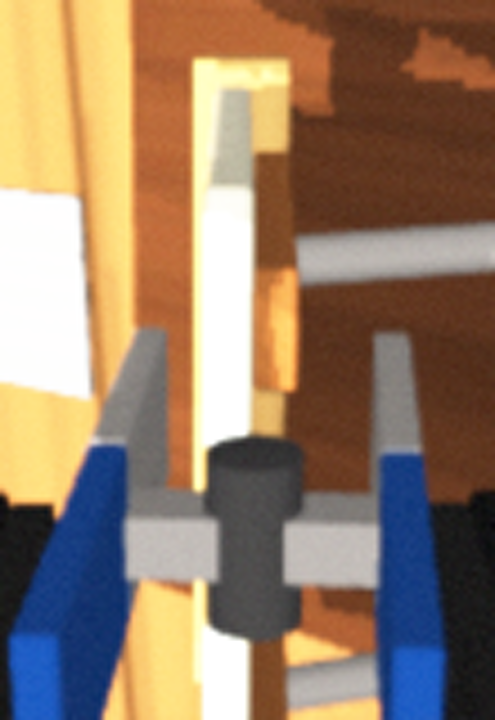

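```bash
python3 - <<'E'
from h import *
np.set_printoptions(precision=4,suppress=True)
C=np.linalg.inv(np.array(CM["wrist"]["tool_from_camera"]));K=np.array(CM["wrist"]["K"])
def pt(p):
    c=np.atleast_2d(p)@C[:3,:3].T+C[:3,3];c=c*[1,-1,-1];u=c@K.T;return u[:,:2]/u[:,2:]
# clamp local (x->-tool y, y->-tool x, z->-tool z)
L=np.array([[.015,-.012,-.045],[.020,-.012,-.045],[-.015,-.012,-.045],[-.020,-.012,-.045],
 [.020,-.012,.048],[.015,-.012,.048],[-.020,-.012,.048],[-.015,-.012,.048]])
px=uc([(167,330),(138,330),(375,333),(407,333),(10,637),(60,633),(443,648),(390,648)],225,140,4.5)
B=np.array([[0,-1,0],[-1,0,0],[0,0,-1.]]).T  # columns = clamp axes in tool
def r(x):
    Rm=R.from_rotvec([x[3],x[4],x[5]]).as_matrix()@B
    pp=pt(L@Rm.T+[x[0],x[1],x[2]])-px
    return pp.ravel()
s=least_squares(r,[0,.0015,.194,0,0,0],x_scale=[.01]*3+[.1]*3);print(s.x[:3],np.degrees(s.x[3:]),s.fun.reshape(-1,2).round(1).tolist())
E
```

```text
[-0.0025  0.0025  0.2   ] [-3.7216 -0.2481 -0.2131] [[0.6, -0.1], [-0.4, -0.2], [-0.3, 0.1], [0.2, 0.2], [-0.4, -0.5], [0.4, 0.8], [0.2, 0.0], [-0.3, -0.3]]
```

The fit shows the clamp tilted 3.7° in the hand, with its pin at tool (-2.5, 2.5, 200) mm. I'll compensate for that in the tool pose.

```bash
cat > clip.py <<'E'
from h import *
from rig import robot
import sys
M,t=frame(.5155,-.2683,-.085,.065,np.radians(35))
B=np.array([[0,-1,0],[-1,0,0],[0,0,-1.]]).T
RC=R.from_rotvec(np.radians([-3.72,-.25,-.21])).as_matrix()@B; PC=np.array([-.0025,.0025,.200])
def goal(loc):
    Rt=M@RC.T; return t+M@np.array(loc)-Rt@PC,Rt
o=robot.get_obs()
def cur(o):
    Q=R.from_quat(o["tool_rot"]);return M.T@(o["position"]+Q.apply(PC)-t),R.from_matrix(M.T@Q.as_matrix()@RC).as_rotvec(degrees=True)
if __name__=="__main__":
    print("pin in rest",*cur(o),"F",M.T@np.array(o["ft_force"]),o["grip_width"])
    for a in sys.argv[1:]:
        l=[float(v) for v in a.split(",")];print(l);todo(o["position"],o["tool_rot"],*goal(l))
E
python3 clip.py 0,-.048,.18 0,-.048,.12
```

```text
pin in rest [ 0.00132069 -0.04763234  0.18886867] [-0.25686285  3.3598179   0.32687435] F [ 0.16562005 -0.42268538 -0.58964737] 0.040378543448649794
[0.0, -0.048, 0.18]
shift units [ 0.22  0.03 -0.6 ] turn units [-0.02  0.56 -0.02] goal [ 0.7453 -0.2381  0.3701]
[0.0, -0.048, 0.12]
shift units [-1.15  0.15 -2.57] turn units [-0.02  0.56 -0.02] goal [ 0.711  -0.2352  0.3209]
```

Call:
{"fn": "drive_tool", "kwargs": {
  "plan": [
    [[0.22, 0.03, 0, -0.02, 0.56, -0.02], [0, 0, -0.6, 0, 0, 0], [0, 0, 0, 0, 0, 0]]
  ]
}}

```text
time: 21.15
position: [0.7449, -0.2377, 0.3701]
tool_rot: [0.696, 0.637, -0.223, -0.244]
ft_force: [0.3, -0.2, -0.3]
grip_width: 0.0407
```

```bash
python3 clip.py 0,-.048,.12; python3 - <<'E'
from h import *
snap('wrist','w16'); crop('w16',225,140,110,160,4.5,'w16c')
from clip import M,t
pose=P('w16')
L=[[.008,-.075,.11],[0,-.075,.11],[-.008,-.059,.104],[-.008,-.037,.104],[.015,-.06,.135],[-.015,-.06,.135]]
p=proj("wrist",np.array(L)@M.T+t,pose);print(((p-[225,140]+.5)*4.5).round(0).tolist())
E
```

```text
pin in rest [-2.76815237e-06 -4.82242364e-02  1.79755239e-01] [0.02860942 0.09677712 0.02811003] F [-0.42162026  0.17361836 -0.0884915 ] 0.040708051100006616
[0.0, -0.048, 0.12]
shift units [-1.36  0.1  -1.97] turn units [ 0.    0.02 -0.01] goal [ 0.711  -0.2352  0.3209]
[[228.0, 195.0], [278.0, 196.0], [328.0, 283.0], [326.0, 408.0], [169.0, 332.0], [373.0, 336.0]]
```

View pics/w16c.png

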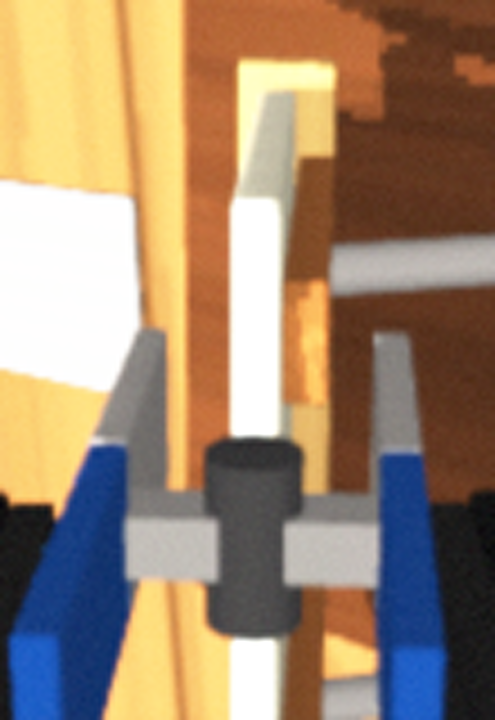

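Call:
{"fn": "drive_tool", "kwargs": {
  "plan": [
    [[-0.27, 0.02, -0.395, 0, 0, 0], [-0.27, 0.02, -0.395, 0, 0, 0], [-0.27, 0.02, -0.395, 0, 0, 0], [0, 0, 0, 0, 0, 0]]
  ]
}}

```text
time: 21.7
position: [0.7245, -0.2368, 0.3403]
tool_rot: [0.697, 0.636, -0.223, -0.245]
ft_force: [-0.2, 0.0, -0.9]
grip_width: 0.0406
```

```bash
python3 clip.py 0,-.048,.12; python3 - <<'E'
from h import *
snap('wrist','w17'); crop('w17',225,140,110,160,4.5,'w17c')
E
```

```text
pin in rest [-8.76658352e-05 -4.74844035e-02  1.43654485e-01] [ 0.00240672  0.03089753 -0.01475097] F [-0.37720546 -0.00154673 -0.81566875] 0.04061410547280116
[0.0, -0.048, 0.12]
shift units [-0.54  0.07 -0.78] turn units [0. 0. 0.] goal [ 0.711  -0.2352  0.3209]
```

View pics/w17c.png

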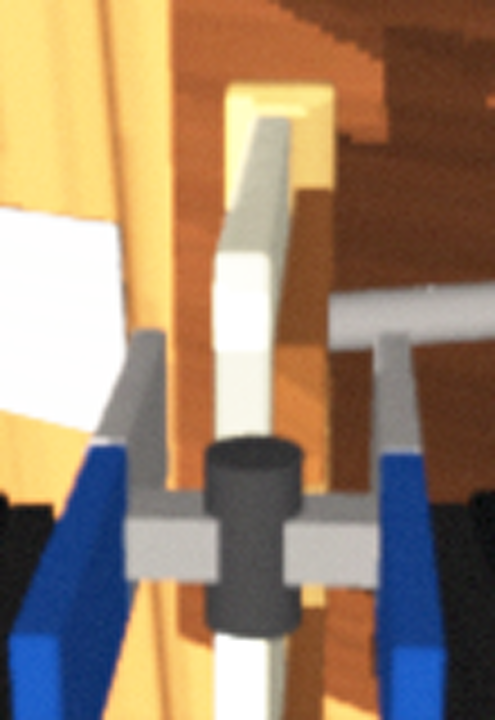

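Call:
{"fn": "drive_tool", "kwargs": {
  "plan": [
    [[-0.27, 0.02, -0.39, 0, 0, 0], [-0.27, 0.02, -0.39, 0, 0, 0], [0, 0, 0, 0, 0, 0]]
  ]
}}

```text
time: 22.12
position: [0.711, -0.2357, 0.3207]
tool_rot: [0.697, 0.636, -0.223, -0.245]
ft_force: [0.2, 0.0, -1.2]
grip_width: 0.0405
```

```bash
python3 clip.py 0.006,-.048,.12; python3 - <<'E'
from h import *
snap('wrist','w18'); crop('w18',225,140,110,160,4.5,'w18c')
E
```

```text
pin in rest [-0.00020808 -0.04747099  0.1198945 ] [ 0.00766813  0.02237162 -0.00689792] F [-0.80508992 -0.04885809 -0.88752776] 0.04048463266718978
[0.006, -0.048, 0.12]
shift units [-0.2   0.04  0.14] turn units [0. 0. 0.] goal [ 0.7061 -0.2347  0.3243]
```

View pics/w18c.png

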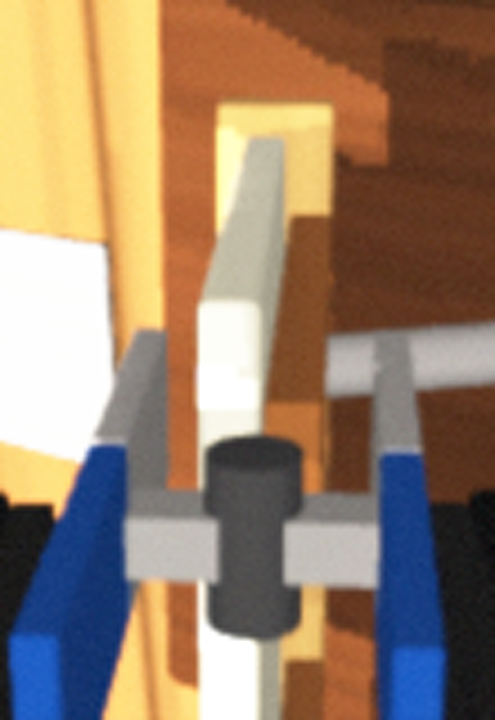

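Call:
{"fn": "drive_tool", "kwargs": {
  "plan": [
    [[-0.1, 0.01, 0.07, 0, 0, 0], [-0.1, 0.01, 0.07, 0, 0, 0], [0, 0, 0, 0, 0, 0]]
  ]
}}

```text
time: 22.55
position: [0.7068, -0.2354, 0.3264]
tool_rot: [0.697, 0.637, -0.222, -0.243]
ft_force: [0.6, -0.2, -0.7]
grip_width: 0.0406
```

```bash
python3 clip.py 0.007,-.048,.12; python3 - <<'E'
from h import *
snap('wrist','w19'); crop('w19',225,140,110,160,4.5,'w19c')
E
```

```text
pin in rest [ 0.00576375 -0.04716003  0.12205527] [ 0.08629866  0.24268535 -0.04879215] F [-0.89927041  0.17892163 -0.16753686] 0.04062554412042181
[0.007, -0.048, 0.12]
shift units [-0.06  0.03 -0.06] turn units [ 0.02  0.04 -0.  ] goal [ 0.7053 -0.2347  0.3249]
```

View pics/w19c.png

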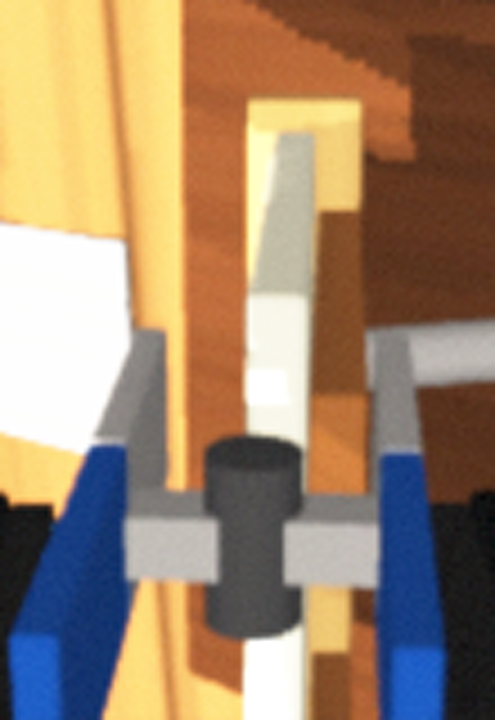

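Call:
{"fn": "drive_tool", "kwargs": {
  "plan": [
    [[-0.035, 0, -0.05, 0, 0, 0], [0, 0, 0, 0, 0, 0]]
  ]
}}

```text
time: 22.85
position: [0.7058, -0.2353, 0.3242]
tool_rot: [0.697, 0.637, -0.223, -0.244]
ft_force: [-0.3, -0.2, -1.3]
grip_width: 0.0409
```

Call:
{"fn": "drive_tool", "kwargs": {
  "plan": [
    [[-0.05, 0, 0.035, 0, 0, 0], [0, 0, 0, 0, 0, 0]]
  ],
  "grip": 0.5
}}

```text
time: 23.1
position: [0.7051, -0.2353, 0.3248]
tool_rot: [0.697, 0.637, -0.222, -0.243]
ft_force: [2.2, 0.0, -4.1]
grip_width: 0.0433
```

Call:
{"fn": "drive_tool", "kwargs": {
  "plan": [
    [[-0.05, 0, 0.035, 0, 0, 0], [0, 0, 0, 0, 0, 0]]
  ],
  "grip": 0.465
}}

```text
time: 23.35
position: [0.7037, -0.2353, 0.3259]
tool_rot: [0.697, 0.637, -0.222, -0.243]
ft_force: [3.7, -0.5, -5.9]
grip_width: 0.0465
```

```bash
python3 clip.py ; python3 - <<'E'
from h import *
snap('wrist','w20'); crop('w20',225,140,110,160,4.5,'w20c')
E
```

```text
pin in rest [ 0.00783304 -0.04698273  0.11985243] [ 0.07113273  0.28722963 -0.01585619] F [-6.47993359  0.15161158 -2.68952898] 0.046472959440482214
```

View pics/w20c.png

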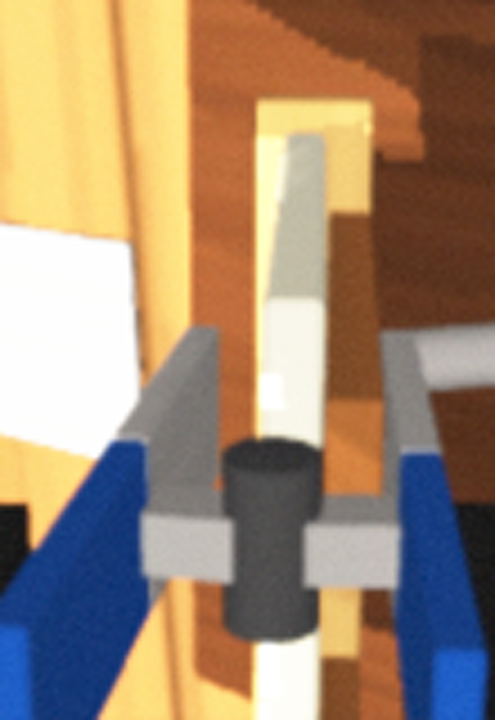

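Call:
{"fn": "drive_tool", "kwargs": {
  "plan": [
    [[0, 0, 0, 0, 0, 0], [0, 0, 0, 0, 0, 0]]
  ],
  "grip": 0.44
}}

```text
time: 23.65
position: [0.7034, -0.2353, 0.3261]
tool_rot: [0.697, 0.637, -0.222, -0.244]
ft_force: [2.7, 0.3, -5.6]
grip_width: 0.0488
```

Call:
{"fn": "drive_tool", "kwargs": {
  "plan": [
    [[-0.03, 0, 0.02, 0, 0, 0], [0, 0, 0, 0, 0, 0]]
  ],
  "grip": 0.41
}}

```text
time: 23.9
position: [0.7026, -0.2353, 0.3268]
tool_rot: [0.697, 0.637, -0.223, -0.244]
ft_force: [2.4, 0.2, -5.8]
grip_width: 0.0513
```

```bash
python3 clip.py ; python3 - <<'E'
from h import *
snap('wrist','w21'); crop('w21',225,140,110,160,4.5,'w21c')
E
```

```text
pin in rest [ 0.00963447 -0.04693367  0.11996729] [ 0.06338844  0.17785171 -0.03610637] F [-5.29068282 -0.4512898  -3.40348001] 0.05134186037853077
```

View pics/w21c.png

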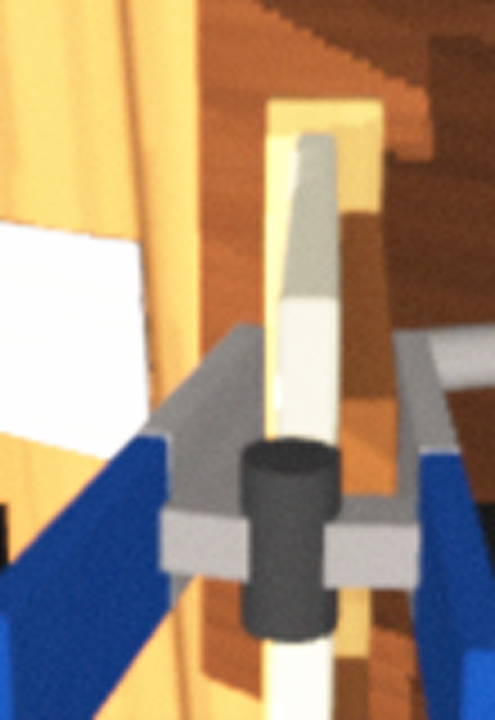

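Call:
{"fn": "drive_tool", "kwargs": {
  "plan": [
    [[-0.02, 0, 0.015, 0, 0, 0], [0, 0, 0, 0, 0, 0]]
  ],
  "grip": 0.385
}}

```text
time: 24.2
position: [0.7019, -0.2353, 0.3274]
tool_rot: [0.697, 0.636, -0.223, -0.244]
ft_force: [0.5, 0.2, -2.3]
grip_width: 0.0534
```

Call:
{"fn": "drive_tool", "kwargs": {
  "plan": [
    [[0, 0, 0, 0, 0, 0], [0, 0, 0, 0, 0, 0]]
  ],
  "grip": 0.35
}}

```text
time: 24.45
position: [0.7018, -0.2353, 0.3278]
tool_rot: [0.697, 0.636, -0.223, -0.244]
ft_force: [-0.3, -0.4, -0.1]
grip_width: 0.0561
```

```bash
python3 clip.py ; python3 - <<'E'
from h import *
snap('wrist','w22'); crop('w22',205,140,130,160,4.5,'w22c')
E
```

```text
pin in rest [ 0.01128009 -0.04679167  0.12035162] [ 0.0739928   0.06232398 -0.0684363 ] F [ 0.20134136  0.41369747 -0.22618367] 0.05606674849345978
```

View pics/w22c.png

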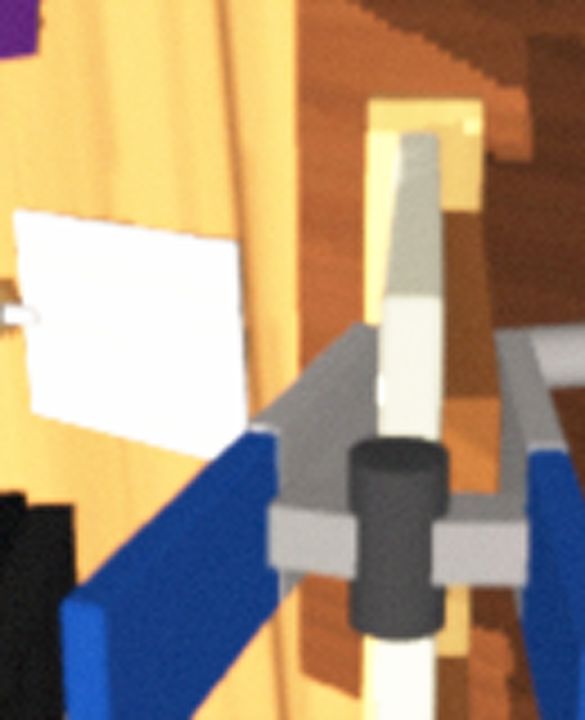

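The clamp is pinching: the moving jaw tip is on the tile face near (370,330) in the crop and the fixed jaw is on the post's back. Wrist force is about zero. I'm opening fully, then retreating.

Call:
{"fn": "drive_tool", "kwargs": {
  "plan": [
    [[0, 0, 0, 0, 0, 0], [0, 0, 0, 0, 0, 0], [0, 0, 0, 0, 0, 0], [0, 0, 0, 0, 0, 0]]
  ],
  "grip": 0
}}

```text
time: 25.0
position: [0.7022, -0.2353, 0.3271]
tool_rot: [0.697, 0.637, -0.223, -0.244]
ft_force: [0.4, -0.4, 0.3]
grip_width: 0.0844
```

```bash
python3 clip.py ; python3 - <<'E'
from h import *
snap('wrist','w23')
E
```

```text
pin in rest [ 0.01012501 -0.0468676   0.11998699] [ 0.0688837   0.18575801 -0.03525171] F [-0.12674265  0.38252915  0.51486939] 0.08440848859788254
```

View pics/w23.png

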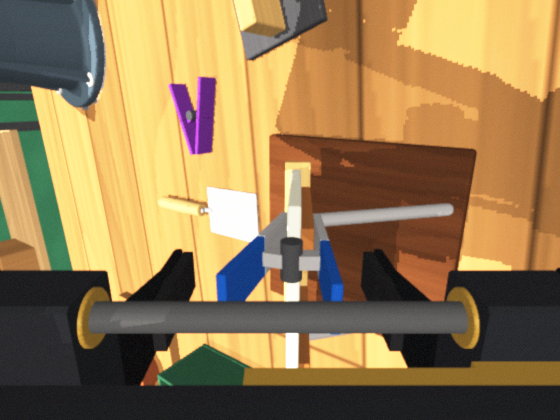

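Call:
{"fn": "drive_tool", "kwargs": {
  "plan": [
    [[0.3, -0.03, 0.4, 0, 0, 0], [0.6, -0.05, 0.8, 0, 0, 0], [0.6, -0.05, 0.8, 0, 0, 0], [0.6, -0.05, 0.8, 0, 0, 0], [0.3, 0, 1, 0, 0, 0], [0, 0, 0, 0, 0, 0]]
  ]
}}

```text
time: 25.8
position: [0.7629, -0.2397, 0.4254]
tool_rot: [0.698, 0.637, -0.221, -0.241]
ft_force: [-0.9, 0.1, 0.4]
grip_width: 0.0866
```

Call:
{"fn": "drive_tool", "kwargs": {
  "plan": [
    [[0, 0.9, 0.5, 0, -0.3, 0], [0, 1, 0, 0, -0.3, 0], [0, 1, 0, 0, -0.3, 0], [0, 1, 0, 0, -0.3, 0], [0, 1, 0, 0, -0.3, 0], [0, 1, 0, 0, -0.3, 0], [0, 1, 0, 0, -0.3, 0], [0, 0.5, 0, 0, 0, 0]]
  ]
}}

```text
time: 26.8
position: [0.7614, -0.0518, 0.4349]
tool_rot: [0.716, 0.66, -0.145, -0.173]
ft_force: [0.3, 0.5, -0.3]
grip_width: 0.0869
```

```bash
python3 - <<'E'
from h import *
snap('scene','s24');snap('top','t24')
crop('s24',120,180,110,110,7,'s24c');crop('t24',330,160,100,90,7,'t24c')
E
```

```text
(no output)
```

View pics/s24.png

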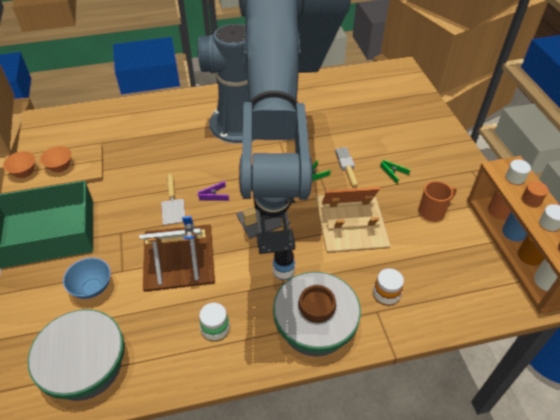

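View pics/s24c.png

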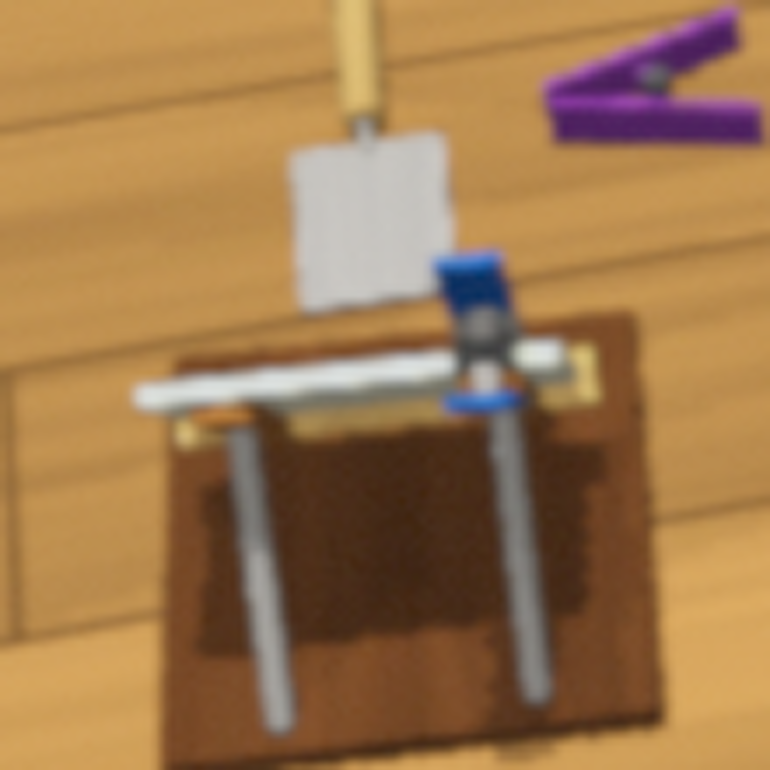

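View pics/t24c.png

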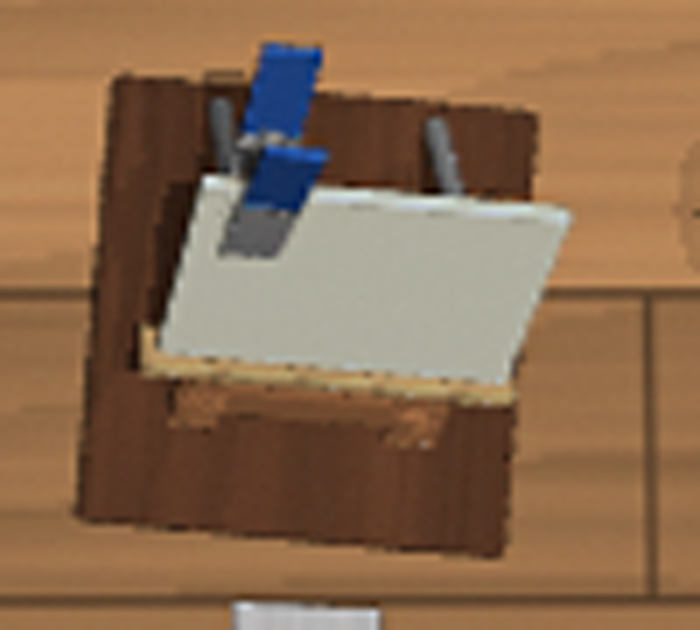

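```bash
python3 - <<'E'
from h import *
from rig import robot
crop('t24',345,175,70,45,11,'t24f')
M,t=frame(.5155,-.2683,-.085,.065,np.radians(35))
for dy in(0,.002):
  L=np.array([[.008,-.075,0],[.008,.075,0],[.008,-.075,.11],[.008,.075,.11],[0,-.075,.11],[0,.075,.11]])+[0,dy,0]
  p=proj("top",L@M.T+t);print(((p-[345,175]+.5)*11-.5).round(0).tolist())
L=np.array([[0,-.075,.11],[0,.075,.11],[.008,-.075,.11]])
print(((proj("scene",L@M.T+t)-[120,180]+.5)*7-.5).round(0).tolist())
print(robot.get_obs()["time"])
E
```

```text
[[76.0, 396.0], [625.0, 442.0], [145.0, 136.0], [729.0, 184.0], [144.0, 112.0], [726.0, 160.0]]
[[83.0, 397.0], [633.0, 443.0], [153.0, 136.0], [737.0, 185.0], [152.0, 113.0], [734.0, 161.0]]
[[567.0, 366.0], [143.0, 414.0], [565.0, 344.0]]
26.9
```

View pics/t24f.png

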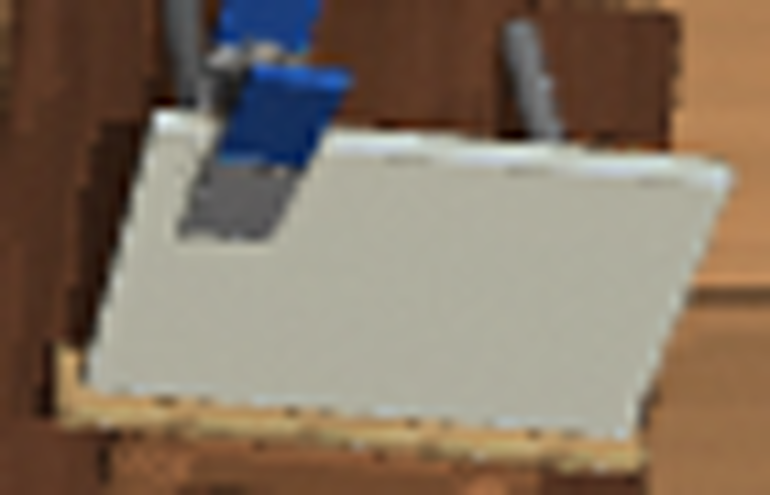

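Against the fitted easel frame, the tile matches the home position, with its top edge within about 1 px along its length. It is offset about 1–2 mm sideways. The clamp pinches tile and post, nothing else has moved, and the robot is clear, so I'm handing in.

```bash
python3 - <<'E'
from rig import robot
print(robot.hand_in()); print(robot.get_obs()["time"])
E
```

```text
the job is handed in; nothing more can be done
None
the job is handed in; nothing more can be done
```

I set the white tile on the easel's ledge long edge down, touching the posts, and let go of it. I then squeezed the blue clamp off its board and clipped it from above over the tile's top edge and the post on the robot's left (the rest's −y post, `post_right`). The job was handed in at about 27 s, with the gripper clear of everything.

- **Clamp:** the last top and scene pictures show the moving jaw on the tile's face and the fixed jaw on the post's back. The pin is about 10 mm above the tile's top edge, so the jaws reach roughly 30 mm down the post. It sat tilted 3.7° in the fingers when I picked it up, and I corrected for that before clipping.
- **Flushness:** the tile's top edge matches the fitted home position to about 1 px (roughly 3 mm) along its whole length. Its bottom edge read about half a pixel (about 1.3 mm) off, at both ends alike.
- **Centring:** the two cameras disagreed slightly. The wrist camera put the tile 0.4–1 mm off centre along the ledge and the top camera about 2 mm, both to the robot's right. I left it there.
- **Forces and surroundings:** logged wrist readings stayed around 12 N or below. The other items looked undisturbed in the last scene picture.

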